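# Fill and cover the ice bucket

## Task

Take the scoop, scoop up at least three ice cubes in one go from the bin without touching the ice with the gripper, and tip them into the round bucket; then put the empty scoop back flat in its tray and after that seat the lid on the bucket. All ice must end up in the bucket or in the bin, none spilt, and the bucket must stay upright and the bottle, tip box and jar must be left where they are.

Things in the scene. Friction and masses are not known exactly. Their poses are not given: they have to be found in the camera images.
- bin_floor (a point): Open dark steel ice bin, 260 x 180 mm outside, 55 mm tall, walls 5 mm and floor 12 mm thick, fixed. The point is the centre of its inner floor (12 mm above the bench); x along its 250 mm inner length to the wall farthest from the robot, y across its 170 mm inner width, z up. It holds eight ice cubes in one layer, at the start all in the half towards the far wall.
- ice0_mid (a point): One of eight alike barrel-shaped ice cubes, rigid, 25 mm in diameter and 22 mm tall with well rounded ends, about 11 g, slippery (friction about 0.15), standing in the bin at the start. The point is its centre; z is the barrel's axis.
- ice1_mid (a point): One of eight alike barrel-shaped ice cubes, rigid, 25 mm in diameter and 22 mm tall with well rounded ends, about 11 g, slippery (friction about 0.15), standing in the bin at the start. The point is its centre; z is the barrel's axis.
- ice2_mid (a point): One of eight alike barrel-shaped ice cubes, rigid, 25 mm in diameter and 22 mm tall with well rounded ends, about 11 g, slippery (friction about 0.15), standing in the bin at the start. The point is its centre; z is the barrel's axis.
- ice3_mid (a point): One of eight alike barrel-shaped ice cubes, rigid, 25 mm in diameter and 22 mm tall with well rounded ends, about 11 g, slippery (friction about 0.15), standing in the bin at the start. The point is its centre; z is the barrel's axis.
- ice4_mid (a point): One of eight alike barrel-shaped ice cubes, rigid, 25 mm in diameter and 22 mm tall with well rounded ends, about 11 g, slippery (friction about 0.15), standing in the bin at the start. The point is its centre; z is the barrel's axis.
- ice5_mid (a point): One of eight alike barrel-shaped ice cubes, rigid, 25 mm in diameter and 22 mm tall with well rounded ends, about 11 g, slippery (friction about 0.15), standing in the bin at the start. The point is its centre; z is the barrel's axis.
- ice6_mid (a point): One of eight alike barrel-shaped ice cubes, rigid, 25 mm in diameter and 22 mm tall with well rounded ends, about 11 g, slippery (friction about 0.15), standing in the bin at the start. The point is its centre; z is the barrel's axis.
- ice7_mid (a point): One of eight alike barrel-shaped ice cubes, rigid, 25 mm in diameter and 22 mm tall with well rounded ends, about 11 g, slippery (friction about 0.15), standing in the bin at the start. The point is its centre; z is the barrel's axis.
- scoop: Aluminium ice scoop, black handle, 0.11 to 0.19 kg. Origin: centre of the pan's underside; x to the open front lip, z up. Pan 90 mm long (lip at x = +45 mm, back wall at -45 mm), 76 mm wide (70 inside), floor 2 mm thick, sides 34 mm high, sloping down to the lip over the front 40 mm, back 38 mm. An 18 mm thick neck behind it rises to the level handle. It starts in the scoop tray, lip away from the robot.
- scoop_pan (a point): Point inside the scoop's pan, 14 mm above the centre of its underside; axes as the scoop's.
- scoop_grip (a point): Where to hold the scoop: 85 mm behind the pan's centre and 82 mm above its underside, on the middle line of the level handle, which has flat upright sides 18 mm apart (grip across y), is 22 mm high and runs from 50 to 145 mm behind the pan's centre. Axes as the scoop's.
- rest_floor (a point): Shallow grey scoop tray, 140 x 110 mm outside, fixed to the bench, rim 12 mm high, 4 mm thick. The point is the centre of its inner floor (4 mm above the bench); x along its 132 mm inner length, away from the robot; y along its 102 mm inner width.
- bucket_rim (a point): Open round dark grey ice bucket, loose, 0.5 kg, standing on the bench: 100 mm tall, 132 mm across at the rim, wall 7 mm (inside 118 mm at the rim, 106 mm at the floor, floor 12 mm thick). The point is the centre of its mouth, level with the rim; z up.
- bucket_inside (a point): Point on the same bucket's axis, 47 mm above its underside, in the middle of its hollow.
- bucket: The same bucket: its origin is the centre of its underside.
- lid_knob (a point): Centre of the upright round knob (28 mm across, 30 mm tall) of the bucket's dark grey lid, on the lid's axis, z up. The lid is loose, 0.1 to 0.16 kg: a disc 132 mm across, 10 mm thick, with a plug below, 100 mm across and 9 mm deep, that enters the bucket's mouth. It starts on the bench on its plug, knob centre 34 mm up; seated, the knob's centre is 25 mm above the rim.
- lid: The same lid: its origin is the centre of the plug's underside.
- reagent_mid (a point): Bystander: amber reagent bottle, 60 mm across, 130 mm tall; its centre.
- tipbox_mid (a point): Bystander: grey pipette-tip box, 85 x 120 x 60 mm; its centre.
- jar_mid (a point): Bystander: small capped jar, 60 mm across, 65 mm tall; its centre.

How it is judged (in metres and radians):
On the way, in this order (a step that is already met when the one before it is completed fails the run):
1. at least three ice cubes are carried in the scoop's pan, clear above the bin (height (world z) of scoop_pan above 0.09 m and ((distance between ice1_mid and scoop_pan below 0.062 m and distance between ice0_mid and scoop_pan below 0.062 m and distance between any of ice2_mid, ice3_mid, ice4_mid, ice5_mid, ice6_mid, ice7_mid and scoop_pan below 0.062 m) or (distance between ice2_mid and scoop_pan below 0.062 m and distance between any of ice0_mid, ice1_mid and scoop_pan below 0.062 m and distance between any of ice3_mid, ice4_mid, ice5_mid, ice6_mid, ice7_mid and scoop_pan below 0.062 m) or (distance between ice3_mid and scoop_pan below 0.062 m and distance between any of ice0_mid, ice1_mid, ice2_mid and scoop_pan below 0.062 m and distance between any of ice4_mid, ice5_mid, ice6_mid, ice7_mid and scoop_pan below 0.062 m) or (distance between ice4_mid and scoop_pan below 0.062 m and distance between any of ice0_mid, ice1_mid, ice2_mid, ice3_mid and scoop_pan below 0.062 m and distance between any of ice5_mid, ice6_mid, ice7_mid and scoop_pan below 0.062 m) or (distance between ice5_mid and scoop_pan below 0.062 m and distance between any of ice0_mid, ice1_mid, ice2_mid, ice3_mid, ice4_mid and scoop_pan below 0.062 m and distance between any of ice6_mid, ice7_mid and scoop_pan below 0.062 m) or (distance between ice6_mid and scoop_pan below 0.062 m and distance between any of ice0_mid, ice1_mid, ice2_mid, ice3_mid, ice4_mid, ice5_mid and scoop_pan below 0.062 m and distance between ice7_mid and scoop_pan below 0.062 m))), for 0.2 s.
2. at least three ice cubes lie in the bucket (((distance between ice1_mid and bucket_inside below 0.062 m and distance between ice0_mid and bucket_inside below 0.062 m and distance between any of ice2_mid, ice3_mid, ice4_mid, ice5_mid, ice6_mid, ice7_mid and bucket_inside below 0.062 m) or (distance between ice2_mid and bucket_inside below 0.062 m and distance between any of ice0_mid, ice1_mid and bucket_inside below 0.062 m and distance between any of ice3_mid, ice4_mid, ice5_mid, ice6_mid, ice7_mid and bucket_inside below 0.062 m) or (distance between ice3_mid and bucket_inside below 0.062 m and distance between any of ice0_mid, ice1_mid, ice2_mid and bucket_inside below 0.062 m and distance between any of ice4_mid, ice5_mid, ice6_mid, ice7_mid and bucket_inside below 0.062 m) or (distance between ice4_mid and bucket_inside below 0.062 m and distance between any of ice0_mid, ice1_mid, ice2_mid, ice3_mid and bucket_inside below 0.062 m and distance between any of ice5_mid, ice6_mid, ice7_mid and bucket_inside below 0.062 m) or (distance between ice5_mid and bucket_inside below 0.062 m and distance between any of ice0_mid, ice1_mid, ice2_mid, ice3_mid, ice4_mid and bucket_inside below 0.062 m and distance between any of ice6_mid, ice7_mid and bucket_inside below 0.062 m) or (distance between ice6_mid and bucket_inside below 0.062 m and distance between any of ice0_mid, ice1_mid, ice2_mid, ice3_mid, ice4_mid, ice5_mid and bucket_inside below 0.062 m and distance between ice7_mid and bucket_inside below 0.062 m))), for 0.2 s.
3. the scoop is back flat in its tray, released (x of scoop_pan in the frame of rest_floor between -0.03 and 0.03 m and y of scoop_pan in the frame of rest_floor between -0.02 and 0.02 m and z of scoop_pan in the frame of rest_floor between 0.008 and 0.018 m and angle between scoop_pan's own z axis and vertical below 0.08 rad and linear speed of scoop below 0.02 m/s and contact force between scoop and the fingers below 0.5 N), for 0.2 s.
4. the lid is seated on the bucket, released (horizontal distance between lid_knob and bucket_rim below 0.012 m and z of lid_knob in the frame of bucket_rim between 0.021 and 0.029 m and angle between lid_knob's own z axis and vertical below 0.06 rad and linear speed of lid below 0.02 m/s and contact force between lid and the fingers below 0.5 N), for 0.2 s.
At the end, for the whole second after the job is handed in: Three or more ice cubes in the bucket, none on the bench or in the scoop (all higher than 20 mm, as in bin and bucket); scoop flat in its tray within 30 mm along, 20 mm across; lid seated level on the upright bucket, knob within 12 mm of its axis and 21 to 29 mm above the rim; all released, at rest (all of step 3 and all of step 4 and ((distance between ice1_mid and bucket_inside below 0.062 m and distance between ice0_mid and bucket_inside below 0.062 m and distance between any of ice2_mid, ice3_mid, ice4_mid, ice5_mid, ice6_mid, ice7_mid and bucket_inside below 0.062 m) or (distance between ice2_mid and bucket_inside below 0.062 m and distance between any of ice0_mid, ice1_mid and bucket_inside below 0.062 m and distance between any of ice3_mid, ice4_mid, ice5_mid, ice6_mid, ice7_mid and bucket_inside below 0.062 m) or (distance between ice3_mid and bucket_inside below 0.062 m and distance between any of ice0_mid, ice1_mid, ice2_mid and bucket_inside below 0.062 m and distance between any of ice4_mid, ice5_mid, ice6_mid, ice7_mid and bucket_inside below 0.062 m) or (distance between ice4_mid and bucket_inside below 0.062 m and distance between any of ice0_mid, ice1_mid, ice2_mid, ice3_mid and bucket_inside below 0.062 m and distance between any of ice5_mid, ice6_mid, ice7_mid and bucket_inside below 0.062 m) or (distance between ice5_mid and bucket_inside below 0.062 m and distance between any of ice0_mid, ice1_mid, ice2_mid, ice3_mid, ice4_mid and bucket_inside below 0.062 m and distance between any of ice6_mid, ice7_mid and bucket_inside below 0.062 m) or (distance between ice6_mid and bucket_inside below 0.062 m and distance between any of ice0_mid, ice1_mid, ice2_mid, ice3_mid, ice4_mid, ice5_mid and bucket_inside below 0.062 m and distance between ice7_mid and bucket_inside below 0.062 m)) and height (world z) of ice0_mid between 0.02 and 0.1 m and height (world z) of ice1_mid between 0.02 and 0.1 m and height (world z) of ice2_mid between 0.02 and 0.1 m and height (world z) of ice3_mid between 0.02 and 0.1 m and height (world z) of ice4_mid between 0.02 and 0.1 m and height (world z) of ice5_mid between 0.02 and 0.1 m and height (world z) of ice6_mid between 0.02 and 0.1 m and height (world z) of ice7_mid between 0.02 and 0.1 m and distance between each of ice0_mid, ice1_mid, ice2_mid, ice3_mid, ice4_mid, ice5_mid, ice6_mid, ice7_mid and scoop_pan above 0.07 m and angle between bucket_rim's own z axis and vertical below 0.06 rad and height (world z) of bucket below 0.02 m and linear speed of bucket below 0.02 m/s); the robot touches nothing.
It fails at once if the gripper's fingers touch the ice (over 0.5 N) (contact force between any of ice0, ice1, ice2, ice3, ice4, ice5, ice6, ice7 and the fingers above 0.5 N).
It fails at once if the bottle, tip box or jar is pushed over 25 mm from its place (distance of any of reagent_mid, tipbox_mid, jar_mid from where it was at the start of the episode above 0.025 m).
It fails at once if the bucket is tipped by more than 0.5 rad (angle between bucket_rim's own z axis and vertical above 0.5 rad).
It also fails if it takes over 69 s, if anything falls off the work surface, if the arm or the gripper's body presses on something with over 40 N, if the wrist force passes 120 N, or if a joint passes its speed limit or range.

## Robot

A 6-joint arm with a two-finger parallel gripper is mounted at the origin on the work surface. World frame = base frame: x ahead of the robot, y to its left, z up, the work surface at z = 0. Lengths are in m, angles in degrees, forces in N, time in s.
With the tool pointing down it reaches from about 0.375 to 0.9 m from the base axis. Payload 3.1 kg.
Tool frame: the origin (TCP) lies on the centre line of the jaws, within the pads' length; the fingertips stand 25 mm ahead of it and the grasp point (between the pads) lies 6 mm ahead of it; z points along the fingers, y is the line along which they close (so a half turn about z gives the same grasp; the last joint's range is limited). The gripper opens to 87 mm and grips with 3 to 60 N. Pads are 19 mm wide; open, the fingers measure 117 mm over their backs; the gripper's body (75 mm by 190 mm) begins 51 mm behind the grasp point.
Start: joints at [64.945, 30.224, 82.088, -0, 67.689, -10.227], TCP at [0.16, 0.604, 0.248] pointing down, gripper open.
Joint ranges: [-176.69, 176.69], [-43.24, 126.21], [12.49, 139.97], [-82, 262], [0, 151.66], [-163.58, 163.58]. Speed limits (degrees/s): [159.86, 159.86, 180, 180, 180, 180].

## Interface

Orientations are given as a 3x3 rotation matrix whose columns are the frame's x, y, z axes.
In Python, from rig import * gives the robot as it stands.
- The arm moves only by the tool step_arm, never from a script. Its argument "steps" is a list of rows, each a list of 7 numbers: the shift along the tool's x, y, z normalised to -1 to 1, where 1 is 0.3 m, then the turn, a rotation vector about the tool's x, y, z normalised to -1 to 1, where 1 is 45 degrees, then the gripper's target within -1 to 1 (shut at 1, half-way at 0, fully open at -1). A call has 1 to 8 rows; each row is the pose to reach, as a shift and turn from the pose commanded when the call began, along the tool's axes at that moment; what a row does not reach only later rows make up. A row lasts 1/12 s, in which the tool goes at most 41.7 mm and 7.16 degrees, less where a joint would pass 70% of its speed; a pose out of reach is approached as far as the arm can. A call with a number of a shift or a turn outside -1 to 1 is refused whole. A call with a gripper value outside its range is refused whole. The fingers move at their own pace and stop on an object; the grip force is fixed at half the most. Time passes only in rows, so rows that repeat a pose let the fingers close. It gives the time, the measured TCP pose, the force, the opening and the grip force at its end, in the units of the state.
- read_state(): the state, without advancing time (a new reading comes with each control period).
- capture(name): name is "side" or "top"; returns a dict with "image" (400x640x3 uint8, red, green, blue), "vertical_fov" (degrees; the focal length in pixels is half the picture's height over the tangent of half this angle, whatever the lens; pixels are square), "cx", "cy" (the principal point, pixels), "world_from_camera" (4x4, takes a point from camera to world coordinates). Camera axes: x right, y down, z forward; pixel columns grow to the right and rows downward; lengths in m; the calibration is good to about 2 mm. A picture is of the moment at which its call begins. There is no depth.
- hand_in(): hands the job in; it is judged then, once.
The state is a dict: "time_s": time; "joint_positions": joint angles; "qvel": joint speeds; "tau": joint torques, N m; "position": TCP position; "tcp_rot": TCP orientation; "force": force on the tool from outside, world axes, zero at the start; "moment": the same for the moment, N m; "opening": opening from 0.0 (shut) to 1.0 (fully open); "grasp_force": force on a finger pad.
Only numpy, scipy, OpenCV 4.12 (cv2) and the standard library are available. Lean on these libraries where they do the work, as an engineer would, in place of code of your own. Each camera call takes 0.05 s, during which the arm holds its last target. There are 200 camera calls.

## Working session

There is one attempt and no reset: what is moved stays moved. The work goes in short steps, Python scripts to look and compute and a tool call to move; the robot and the scene stay as the last step left them, time stands still between calls to the robot, and variables do not carry over. Pictures are saved under pics/ and viewed, at most 10 in all, crops included, and the job is handed in when it is done.

Besides the shell and the picture viewer there is one more tool, called after "Call:" as a command line: name --pt "numbers of a row" for each row, then --argument value for the rest. step_arm: Moves the arm, as the interface text tells. Scaled input: -1 to 1 covers 0.3 m each way for a shift and 45 degrees each way for a turn. Its arguments: {"type":"object","properties":{"steps":{"type":"array"}},"required":["steps"]}

```bash
mkdir -p pics; ls; python3 - <<'E'
from rig import *
import cv2,numpy as np
for n in("top","side"):
    c=capture(n); cv2.imwrite(f"pics/{n}0.png",c["image"][:,:,::-1])
    print(n,c["vertical_fov"],c["cx"],c["cy"],np.round(c["world_from_camera"],4).tolist())
s=read_state(); print(s)
E
```

```text
pics
top 53.05517741423416 310.4718569031065 200.90779043389688 [[-0.028, -0.9936, 0.1095, 0.495], [-0.9996, 0.0285, 0.003, 0.0481], [-0.0061, -0.1094, -0.994, 1.1197], [0.0, 0.0, 0.0, 1.0]]
side 57.048631014360126 318.9069047407631 200.7714152432441 [[-0.9703, -0.1359, 0.2001, 0.3928], [-0.2415, 0.5904, -0.7701, 0.7999], [-0.0134, -0.7956, -0.6057, 0.6707], [0.0, 0.0, 0.0, 1.0]]
{'time_s': 0.1, 'joint_positions': array([ 6.49444556e+01,  3.02766972e+01,  8.21460213e+01, -2.86434590e-03,
        6.76900569e+01, -1.02268460e+01]), 'qvel': array([-0.03634398, -0.17555938, -0.22790526, -0.02980111, -0.0443453 ,
       -0.02130697]), 'tau': array([ 1.64606868e-04, -4.40985560e+01, -1.77149910e+01,  6.35281275e-02,
        5.34416491e-02, -4.81686550e-05]), 'position': array([0.15968193, 0.60364705, 0.24665344]), 'tcp_rot': array([[-9.66700067e-01,  2.55910830e-01, -7.91670779e-04],
       [ 2.55911874e-01,  9.66698435e-01, -1.80266530e-03],
       [ 3.03985330e-04, -1.94523462e-03, -9.99998062e-01]]), 'force': array([-0.15863199,  0.52518457, -0.72591771]), 'moment': array([0.06149211, 0.00419581, 0.01732301]), 'grasp_force': 0.0, 'opening': 1.0019582269513516}
```

View pics/top0.png

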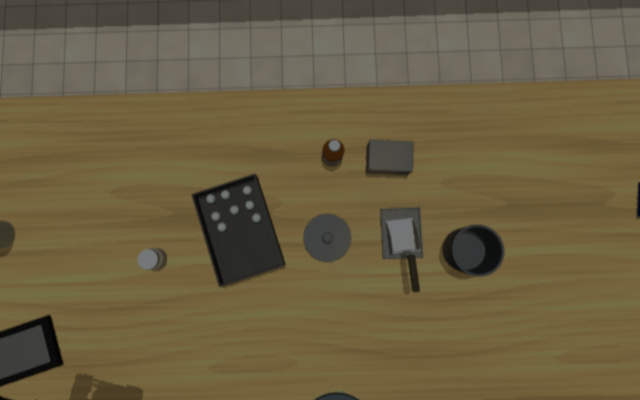

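View pics/side0.png

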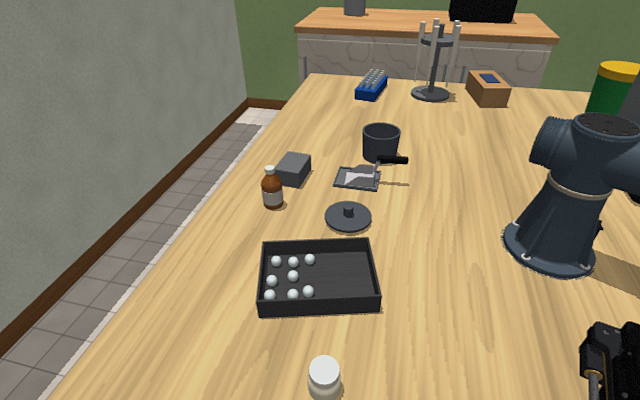

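The top view shows the bin spanning about (193–285, 175–285) px with the ice in its upper half. The lid is at (327,238), the tray and scoop at (401,233) with the handle end at (416,290), and the bucket rim at about (475,250). The bottle is at (333,150), the tip box at (390,156) and the jar at (151,259). The side view confirms this layout, with the lid knob at (348,210).

```bash
cat > h.py <<'E'
from rig import *
import cv2,numpy as np
def cam(n):
    c=capture(n); c["f"]=200/np.tan(np.radians(c["vertical_fov"]/2)); return c
def ray(c,p,z):
    p=np.atleast_2d(np.float64(p)); T=c["world_from_camera"]
    d=np.c_[(p[:,0]-c["cx"])/c["f"],(p[:,1]-c["cy"])/c["f"],np.ones(len(p))]@T[:3,:3].T
    return T[:3,3]+d*((z-T[2,3])/d[:,2])[:,None]
def proj(c,w):
    T=c["world_from_camera"]; q=(np.atleast_2d(w)-T[:3,3])@T[:3,:3]
    return q[:,:2]/q[:,2:]*c["f"]+[c["cx"],c["cy"]]
E
python3 - <<'E'
from h import *
c=cam("top"); im=c["image"].astype(int); rb=im[:,:,0]-im[:,:,2]; v=im.max(2)
print(im[300,300],im[238,312],im[260,240],im[250,415],im[240,400],im[275,413],im[250,448],im[210,225],im[250,500])
m=((rb<14)).astype(np.uint8)
n,l,st,ce=cv2.connectedComponentsWithStats(m)
for i in range(1,n):
    if st[i,4]>150: print(i,st[i].tolist(),ce[i].round(1))
cs,_=cv2.findContours(m[:,:],cv2.RETR_EXTERNAL,cv2.CHAIN_APPROX_NONE)
for k in cs:
    if cv2.contourArea(k)<150: continue
    for z in(0.019,0.055,0.012,0.1):
        w=ray(c,k[:,0],z)[:,:2].astype(np.float32); r=cv2.minAreaRect(w); e=cv2.fitEllipse(w)
        print(z,np.round(r[0],3),np.round(r[1],3),round(r[2],1),'| ell',np.round(e[0],3),np.round(e[1],3))
ice=((v>95)&(rb<30)).astype(np.uint8); ice[:,:190]=0;ice[:,290:]=0;ice[:160]=0
n,l,st,ce=cv2.connectedComponentsWithStats(ice)
for i in range(1,n):print(st[i,4],ce[i].round(1),ray(c,ce[i],0.027)[0].round(3))
big=cv2.resize(c["image"][190:310,180:520],None,fx=2.35,fy=2.35,interpolation=cv2.INTER_CUBIC)
big=np.clip(big.astype(float)*2,0,255).astype(np.uint8)
cv2.imwrite("pics/z1.png",big[:,:,::-1])
E
```

```text
[116 100  62] [65 67 66] [42 41 39] [88 88 86] [115 118 118] [38 34 26] [25 24 19] [43 42 40] [13 18 17]
1 [0, 0, 640, 31, 11773] [255.6  10. ]
9 [314, 40, 21, 14, 221] [322.1  47. ]
45 [367, 140, 46, 34, 1355] [389.9 156.3]
47 [193, 175, 92, 111, 6490] [237.8 229.9]
49 [381, 208, 42, 83, 2039] [401.8 235.2]
50 [304, 214, 47, 47, 1712] [326.8 237.4]
51 [443, 225, 61, 51, 2391] [474.  250.1]
52 [138, 249, 22, 20, 342] [148.3 258.7]
53 [0, 316, 62, 70, 2985] [ 27.7 350. ]
54 [316, 393, 41, 7, 204] [336.1 396.6]
0.019 [ 0.1   -0.001] [0.105 0.015] 88.5 | ell [ 0.099 -0.003] [0.016 0.108]
0.055 [0.113 0.001] [0.101 0.015] 88.5 | ell [ 0.112 -0.001] [0.016 0.104]
0.012 [ 0.097 -0.001] [0.105 0.015] 88.5 | ell [ 0.096 -0.003] [0.016 0.108]
0.1 [0.129 0.003] [0.097 0.014] 88.5 | ell [0.128 0.001] [0.015 0.1  ]
0.019 [0.239 0.824] [0.133 0.17 ] 17.2 | ell [0.238 0.816] [0.15  0.187]
0.055 [0.247 0.798] [0.129 0.165] 17.2 | ell [0.246 0.791] [0.145 0.181]
0.012 [0.237 0.828] [0.134 0.171] 17.2 | ell [0.236 0.821] [0.151 0.188]
0.1 [0.258 0.766] [0.123 0.158] 17.2 | ell [0.257 0.76 ] [0.139 0.
[... 1974 characters left out ...]
0.04 ] 88.2 | ell [1.065 0.005] [0.041 0.059]
0.1 [1.021 0.003] [0.053 0.037] 88.2 | ell [1.02  0.008] [0.038 0.054]
0.019 [1.16  0.015] [1.869 0.093] 88.2 | ell [1.234 4.19 ] [0.112 9.876]
0.055 [1.138 0.016] [1.808 0.09 ] 88.2 | ell [1.21  4.055] [0.108 9.553]
0.012 [1.164 0.014] [1.881 0.094] 88.2 | ell [1.239 4.216] [0.112 9.939]
0.1 [1.111 0.017] [1.731 0.086] 88.2 | ell [1.18  3.885] [0.104 9.149]
33 [246.4 189.5] [0.652 0.227 0.027]
38 [224.8 194.1] [0.641 0.287 0.027]
37 [210. 198.] [0.631 0.327 0.027]
37 [249.1 204.5] [0.61  0.22  0.027]
35 [233.7 209.3] [0.598 0.262 0.027]
37 [215.  215.6] [0.582 0.314 0.027]
38 [255.8 217.2] [0.575 0.202 0.027]
36 [221.2 226.5] [0.552 0.297 0.027]
```

View pics/z1.png

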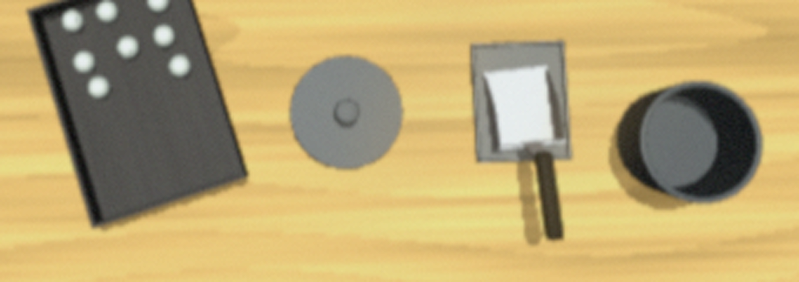

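The zoom (offset (180,190), scale 2.35) shows the lid knob at (347,112). The bucket rim circle is centred near (701,142), and the scoop handle runs from (541,150) to (554,237). The pan lip edge is at (485,73)–(550,66).

```bash
cat >> h.py <<'E'
from scipy.spatial.transform import Rotation as Ro
BC=np.array([.543,.247]); BY=16.6
def Rdown(yaw,nose=0):  # tool x = -scoop x, tool y = scoop y ; nose>0 = lip down
    y=np.radians(yaw); sx=np.array([np.cos(y),np.sin(y),0]); sy=np.array([-sx[1],sx[0],0])
    return np.c_[-sx,sy,[0,0,-1]]@Ro.from_euler('y',nose,degrees=True).as_matrix()
def delta(p,R,s=None):
    s=s or read_state(); A=s["tcp_rot"]
    d=A.T@(np.array(p)-s["position"]); r=Ro.from_matrix(A.T@R).as_rotvec(degrees=True)
    print("shift",(d/.3).round(3),"turn",(r/45).round(3))
E
python3 - <<'E'
from h import *
c=cam("top"); im=c["image"].astype(int); v=im.max(2); rb=im[:,:,0]-im[:,:,2]
m=np.zeros_like(v,np.uint8); m[258:296,400:426]=(v[258:296,400:426]<62)
k=np.argwhere(m)[:,::-1]; w=ray(c,k,.097)[:,:2]
r=cv2.minAreaRect(w.astype(np.float32)); print("handle",r,len(k))
u=np.linalg.svd(w-w.mean(0))[2][0]; u*=np.sign(u[0]); print(w.mean(0),np.degrees(np.arctan2(u[1],u[0])),((w-w.mean(0))@u).min(),((w-w.mean(0))@u).max())
m=np.zeros_like(v,np.uint8); m[205:262,378:425]=(v[205:262,378:425]>102)&(rb[205:262,378:425]<12)
k=np.argwhere(m)[:,::-1]; w=ray(c,k,.006)[:,:2]; r=cv2.minAreaRect(w.astype(np.float32)); print("panfloor",r,len(k), im[230,385],im[225,402])
m=np.zeros_like(v,np.uint8); m[220:282,440:510]=(rb[220:282,440:510]<14)
# bucket rim: right-hand silhouette
k=np.array([(np.nonzero(m[y])[0].max()+.5,y) for y in range(228,273)]); w=ray(c,k,.1)[:,:2]
A=np.c_[2*w,np.ones(len(w))]; s=np.linalg.lstsq(A,(w**2).sum(1),rcond=None)[0]; print("bucket",s[:2],np.sqrt(s[2]+s[:2]@s[:2]))
ub=np.array([np.cos(np.radians(BY)),np.sin(np.radians(BY))]); vb=np.array([-ub[1],ub[0]])
ice=((v>95)&(rb<30)).astype(np.uint8); ice[:,:190]=0;ice[:,290:]=0;ice[:160]=0
for q in cv2.connectedComponentsWithStats(ice)[3][1:]:
    d=ray(c,q,.027)[0,:2]-BC; print("ice",(d@ub).round(3),(d@vb).round(3))
delta([.5,.1,.26],Rdown(8.5))
E
```

```text
handle ((0.41769781708717346, -0.20116856694221497), (0.08958607167005539, 0.03109763376414776), 16.81990623474121) 242
[ 0.41571258 -0.20170707] 6.333574512751511 -0.04299096073363764 0.04324755563561695
panfloor ((0.5160629749298096, -0.1961960643529892), (0.08626134693622589, 0.0672929435968399), 4.7123942375183105) 700 [71 72 67] [115 118 118]
bucket [ 0.47079189 -0.36856602] 0.06267888741471016
ice 0.098 -0.051
ice 0.105 0.01
ice 0.108 0.052
ice 0.057 -0.045
ice 0.058 -0.001
ice 0.057 0.053
ice 0.018 -0.052
ice 0.023 0.045
shift [-1.526 -1.333 -0.042] turn [-0.002 -0.001 -0.518]
```

Call:
step_arm --pt "-0.1 -0.09 0 0 0 -0.1 -1" --pt "-0.2 -0.18 0 0 0 -0.2 -1" --pt "-0.3 -0.27 0 0 0 -0.3 -1" --pt "-0.4 -0.36 0 0 0 -0.4 -1" --pt "-0.5 -0.45 0 0 0 -0.5 -1" --pt "-0.6 -0.54 0 0 0 -0.5 -1" --pt "-0.7 -0.62 0 0 0 -0.5 -1" --pt "-0.77 -0.67 0 0 0 -0.5 -1"

```text
time_s: 0.87
position: [0.3328, 0.348, 0.2476]
tcp_rot: [[-0.991, -0.132, -0.0], [-0.132, 0.991, -0.001], [0.0, -0.001, -1.0]]
force: [-0.5, -0.4, -0.0]
opening: 1.001
grasp_force: 0.0
```

```bash
python3 - <<'E'
from h import *
s=read_state(); print(s["position"],s["joint_positions"].round(1),s["time_s"])
delta([.5,.1,.26],Rdown(7))
c=cam("top"); im=c["image"].astype(int); v=im.max(2); rb=im[:,:,0]-im[:,:,2]
# handle centre line, rows
for y in range(254,294,3):
    x=np.nonzero(v[y,400:428]<45)[0]+400; print(y,x.min() if len(x) else 0,x.max() if len(x) else 0,end='; ')
print()
m=(v>100)&(rb<12)
for y in range(216,258,3):
    x=np.nonzero(m[y,378:425])[0]+378; print(y,x.min() if len(x) else 0,x.max() if len(x) else 0,end='; ')
d=cam("side"); cr=cv2.resize(d["image"][110:250,310:450],None,fx=4,fy=4,interpolation=cv2.INTER_CUBIC); cv2.imwrite("pics/s1.png",cr[:,:,::-1])
E
```

```text
[0.33280075 0.34798305 0.24755348] [ 3.300e+01  1.920e+01  1.021e+02 -1.000e-01  5.870e+01 -6.460e+01] 0.8667
shift [-0.443 -0.893 -0.041] turn [-0.001 -0.     0.013]
254 0 0; 257 407 414; 260 409 414; 263 409 414; 266 410 415; 269 410 415; 272 410 416; 275 411 416; 278 411 416; 281 412 417; 284 412 417; 287 412 418; 290 413 418; 293 0 0; 
216 0 0; 219 400 411; 222 387 411; 225 388 411; 228 389 412; 231 390 412; 234 391 412; 237 391 413; 240 392 413; 243 392 413; 246 393 414; 249 393 413; 252 394 397; 255 0 0;
```

View pics/s1.png

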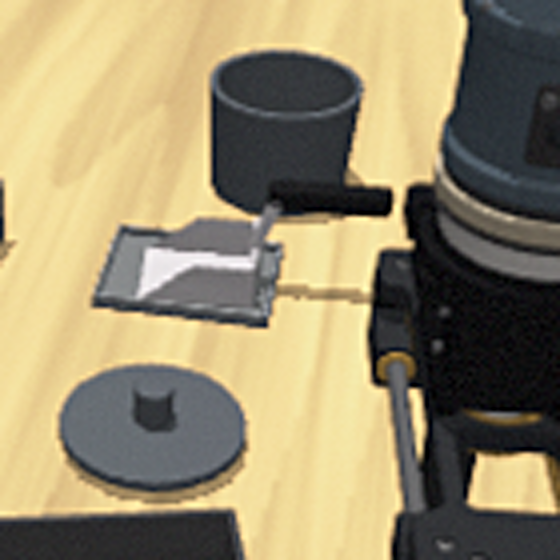

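The side crop shows the scoop lying flat in the tray, with its handle at crop (270–390, 195) and clear space around it. The lid knob is at crop (155,405).

```bash
python3 - <<'E'
from h import *
c=cam("top")
a,b=ray(c,[(411.5+.0,260),(415.5,290)],.097)[:,:2]; u=(a-b)/np.linalg.norm(a-b); print("yaw",np.degrees(np.arctan2(u[1],u[0])))
e=ray(c,[(415.8,292)],.097)[0,:2]; print("end",e,"grip",e+.06*u,"pan",e+.145*u)
l=ray(c,[(399,218.5)],.006)[0,:2]; print("lip",l, "grip from lip",l-.13*u)
tr=ray(c,[(401.5,233.5)],.012); print("tray",tr)
E
```

```text
yaw 4.501311921478497
end [ 0.37089409 -0.20584716] grip [ 0.43070902 -0.20113824] pan [ 0.51544684 -0.19446728]
lip [ 0.56139891 -0.19319906] grip from lip [ 0.43179989 -0.20340171]
tray [[ 0.51954452 -0.1966159   0.012     ]]
```

Call:
step_arm --pt "-0.06 -0.12 0 0 0 0 -1" --pt "-0.12 -0.24 0 0 0 0 -1" --pt "-0.18 -0.36 0 0 0 0 -1" --pt "-0.24 -0.48 0 0 0 0 -1" --pt "-0.3 -0.6 0 0 0 0 -1" --pt "-0.36 -0.72 0 0 0 0 -1" --pt "-0.4 -0.82 0 0 0 0 -1" --pt "-0.44 -0.89 0 0 0 0 -1"

```text
time_s: 1.68
position: [0.4993, 0.1026, 0.2475]
tcp_rot: [[-0.991, -0.133, 0.0], [-0.133, 0.991, -0.0], [-0.0, -0.0, -1.0]]
force: [-0.9, 0.7, -0.5]
opening: 0.998
grasp_force: 0.0
```

Call:
step_arm --pt "0.05 -0.13 0 0 0 0.03 -1" --pt "0.1 -0.26 0 0 0 0.065 -1" --pt "0.15 -0.39 0 0 0 0.065 -1" --pt "0.2 -0.52 0 0 0 0.065 -1" --pt "0.25 -0.65 0 0 0 0.065 -1" --pt "0.3 -0.78 0 0 0 0.065 -1" --pt "0.36 -0.9 0 0 0 0.065 -1" --pt "0.36 -0.975 0 0 0 0.065 -1"

```text
time_s: 2.35
position: [0.4287, -0.2024, 0.2475]
tcp_rot: [[-0.997, -0.082, -0.001], [-0.082, 0.997, -0.0], [0.001, 0.0, -1.0]]
force: [-0.3, -0.1, 0.2]
opening: 1.002
grasp_force: 0.0
```

```bash
python3 - <<'E'
from h import *
print(read_state()["position"],read_state()["joint_positions"].round(1)); delta([.431,-.202,.092],Rdown(4.7))
E
```

```text
[ 0.42870621 -0.2024129   0.24747183] [-3.880e+01  1.870e+01  1.031e+02 -1.000e-01  5.830e+01 -1.334e+02]
shift [-0.008  0.001  0.518] turn [ 0.    -0.002 -0.001]
```

Call:
step_arm --pt "-0.008 0 0.12 0 0 0 -1" --pt "-0.008 0 0.24 0 0 0 -1" --pt "-0.008 0 0.34 0 0 0 -1" --pt "-0.008 0 0.42 0 0 0 -1" --pt "-0.008 0 0.48 0 0 0 -1" --pt "-0.008 0 0.518 0 0 0 -1" --pt "-0.008 0 0.518 0 0 0 -1" --pt "-0.008 0 0.518 0 0 0 -1"

```text
time_s: 3.02
position: [0.433, -0.1993, 0.0917]
tcp_rot: [[-0.996, -0.084, -0.001], [-0.084, 0.996, 0.001], [0.001, 0.001, -1.0]]
force: [-0.3, 0.0, 0.5]
opening: 0.998
grasp_force: 0.0
```

Call:
step_arm --pt "0 0 0 0 0 0 0.2" --pt "0 0 0 0 0 0 0.6" --pt "0 0 0 0 0 0 1" --pt "0 0 0 0 0 0 1" --pt "0 0 0 0 0 0 1" --pt "0 0 0 0 0 0 1" --pt "0 0 0 0 0 0 1" --pt "0 0 0 0 0 0 1"

```text
time_s: 3.68
position: [0.4326, -0.2004, 0.0922]
tcp_rot: [[-0.997, -0.083, 0.0], [-0.083, 0.997, -0.0], [-0.0, -0.0, -1.0]]
force: [0.0, -0.7, 0.6]
opening: 0.476
grasp_force: 0.0
```

Call:
step_arm --pt "0 0 0 0 0 0 1" --pt "0 0 0 0 0 0 1" --pt "0 0 0 0 0 0 1" --pt "0 0 0 0 0 0 1" --pt "0 0 0 0 0 0 1" --pt "0 0 0 0 0 0 1" --pt "0 0 0 0 0 0 1" --pt "0 0 0 0 0 0 1"

```text
time_s: 4.35
position: [0.4327, -0.2004, 0.0921]
tcp_rot: [[-0.997, -0.083, 0.0], [-0.083, 0.997, -0.0], [-0.0, -0.0, -1.0]]
force: [0.3, -0.7, -0.9]
opening: 0.207
grasp_force: 29.8
```

Call:
step_arm --pt "0 0 -0.05 0 0 0 1" --pt "0 0 -0.12 0 0 0 1" --pt "0 0 -0.2 0 0 0 1" --pt "0 0 -0.28 0 0 0 1" --pt "0 0 -0.36 0 0 0 1" --pt "0 0 -0.44 0 0 0 1" --pt "0 0 -0.5 0 0 0 1" --pt "0 0 -0.52 0 0 0 1"

```text
time_s: 5.02
position: [0.4334, -0.2008, 0.2505]
tcp_rot: [[-0.997, -0.083, 0.003], [-0.083, 0.997, -0.003], [-0.003, -0.003, -1.0]]
force: [-0.7, -0.6, -2.2]
opening: 0.2
grasp_force: 29.9
```

```bash
python3 - <<'E'
from h import *
s=read_state();print(s["position"],s["opening"],s["grasp_force"],s["force"],s["moment"])
d=cam("side"); cr=cv2.resize(d["image"][90:250,290:470],None,fx=3.3,fy=3.3,interpolation=cv2.INTER_CUBIC); cv2.imwrite("pics/s2.png",cr[:,:,::-1])
E
```

```text
[ 0.4334252  -0.20077743  0.25053545] 0.20036609068979178 29.9399125110358 [-0.73748072 -0.58268157 -2.20017412] [-0.01552219  0.03842075  0.03548013]
```

View pics/s2.png

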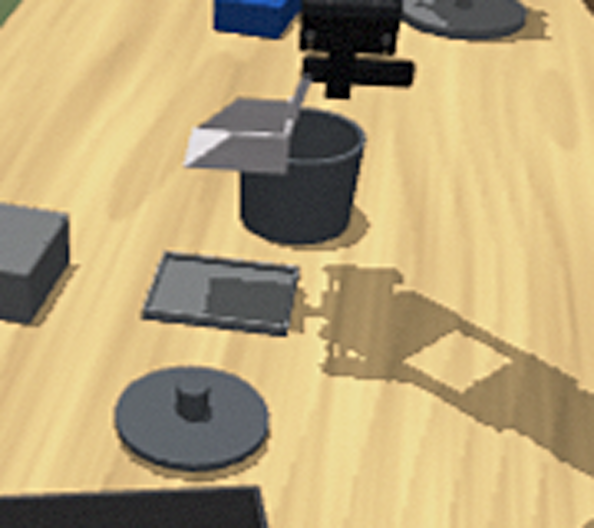

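The scoop is held level above the empty tray (crop (160–300, 255–330)), and its pan shows at crop (185–290, 100–170). Next I take it to the bin.

```bash
cat >> h.py <<'E'
ub=np.array([np.cos(np.radians(BY)),np.sin(np.radians(BY))]); vb=np.array([-ub[1],ub[0]])
G=np.array([.085,0,-.088])  # TCP->pan centre underside, scoop axes
def tcp_for_lip(lip,yaw,nose):
    R=Rdown(yaw,nose); S=np.c_[-R[:,0],R[:,1],-R[:,2]]
    return np.array(lip)-S@(G+[.045,0,0]),R
def binpt(x,y,z): return np.r_[BC+x*ub+y*vb,z]
E
python3 - <<'E'
from h import *
p,R=tcp_for_lip(binpt(-.004,-.033,.16),BY,0); print(p); delta(p,R)
p,R=tcp_for_lip(binpt(-.004,-.033,.0125),BY,3); print(p)
p,R=tcp_for_lip(binpt(.12,-.033,.0125),BY,3); print(p)
E
```

```text
[0.42401249 0.17709311 0.248     ]
shift [-0.073  1.258  0.004] turn [-0.004  0.004 -0.263]
[0.42859684 0.17845977 0.10718307]
[0.54742884 0.21388513 0.10718307]
```

Call:
step_arm --pt "0 0.06 0 0 0 -0.03 1" --pt "0 0.14 0 0 0 -0.06 1" --pt "-0.01 0.23 0 0 0 -0.1 1" --pt "-0.02 0.32 0 0 0 -0.13 1" --pt "-0.03 0.41 0 0 0 -0.17 1" --pt "-0.03 0.5 0 0 0 -0.2 1" --pt "-0.04 0.58 0 0 0 -0.23 1" --pt "-0.04 0.63 0 0 0 -0.26 1"

```text
time_s: 5.73
position: [0.4273, -0.0085, 0.2466]
tcp_rot: [[-0.958, -0.285, -0.004], [-0.285, 0.958, 0.002], [0.003, 0.003, -1.0]]
force: [0.1, -0.1, -1.3]
opening: 0.205
grasp_force: 29.9
```

```bash
python3 - <<'E'
from h import *
p,R=tcp_for_lip(binpt(-.004,-.033,.16),BY,0); delta(p,R)
E
```

```text
shift [-0.166  0.596 -0.004] turn [ 0.004 -0.004 -0.   ]
```

Call:
step_arm --pt "-0.02 0.07 0 0 0 0 1" --pt "-0.05 0.17 0 0 0 0 1" --pt "-0.08 0.28 0 0 0 0 1" --pt "-0.11 0.39 0 0 0 0 1" --pt "-0.14 0.49 0 0 0 0 1" --pt "-0.16 0.56 0 0 0 0 1" --pt "-0.166 0.595 0 0 0 0 1" --pt "-0.166 0.595 0 0 0 0 1"

```text
time_s: 6.4
position: [0.4248, 0.1758, 0.2468]
tcp_rot: [[-0.958, -0.286, -0.003], [-0.286, 0.958, -0.0], [0.003, 0.001, -1.0]]
force: [0.1, -0.5, -1.5]
opening: 0.204
grasp_force: 29.9
```

```bash
python3 - <<'E'
from h import *
s=read_state(); print(s["position"],s["joint_positions"].round(1))
p,R=tcp_for_lip(binpt(-.004,-.033,.0125),BY,3); delta(p,R)
c=cam("top"); d=cam("side")
a=cv2.resize(c["image"][160:300,170:310],(400,400),interpolation=cv2.INTER_CUBIC); a=np.clip(a*2.,0,255).astype(np.uint8)
b=cv2.resize(d["image"][180:340,220:420],(500,400),interpolation=cv2.INTER_CUBIC)
cv2.imwrite("pics/b1.png",np.hstack([a[:,:],b])[:,:800,::-1])
E
```

```text
[0.42482285 0.17576487 0.24683956] [  8.5  17.7 104.9   0.   57.6 -98.2]
shift [-0.016  0.005  0.465] turn [0.001 0.063 0.001]
```

View pics/b1.png

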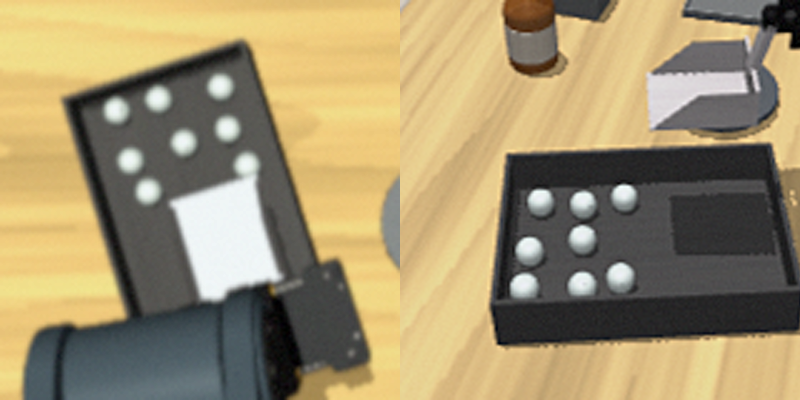

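The top crop shows the pan level over the empty half of the bin, its lip edge at crop (175,203)–(255,178), with all eight cubes ahead of it. The side crop agrees.

```bash
python3 - <<'E'
from h import *
c=cam("top"); w=ray(c,[(170+175/2.857,160+203/2.857),(170+255/2.857,160+178/2.857)],.16)[:,:2]; 
for q in list(w)+[w.mean(0)]: print(((q-BC)@ub).round(4),((q-BC)@vb).round(4))
E
```

```text
-0.0104 -0.0017
-0.0113 -0.0716
-0.0109 -0.0366
```

Call:
step_arm --pt "-0.016 0.005 0.06 0 0.063 0 1" --pt "-0.016 0.005 0.14 0 0.063 0 1" --pt "-0.016 0.005 0.22 0 0.063 0 1" --pt "-0.016 0.005 0.3 0 0.063 0 1" --pt "-0.016 0.005 0.36 0 0.063 0 1" --pt "-0.016 0.005 0.4 0 0.063 0 1" --pt "-0.016 0.005 0.43 0 0.063 0 1" --pt "-0.016 0.005 0.43 0 0.063 0 1"

```text
time_s: 7.22
position: [0.4298, 0.1757, 0.1177]
tcp_rot: [[-0.958, -0.281, -0.051], [-0.281, 0.96, -0.015], [0.053, 0.0, -0.999]]
force: [-0.1, -0.7, -1.7]
opening: 0.204
grasp_force: 30.0
```

```bash
python3 - <<'E'
from h import *
s=read_state(); print(s["position"],s["force"])
p,R=tcp_for_lip(binpt(-.004,-.033,.0125),BY,3); delta(p,R)
E
```

```text
[0.42979924 0.17565422 0.11767398] [-0.05921582 -0.66820755 -1.65569062]
shift [-0.001  0.01   0.035] turn [ 0.001 -0.001 -0.006]
```

Call:
step_arm --pt "0 0.01 0.01 0 0 0 1" --pt "0 0.01 0.02 0 0 0 1" --pt "0 0.01 0.03 0 0 0 1" --pt "0 0.01 0.036 0 0 0 1" --pt "0 0.01 0.036 0 0 0 1"

```text
time_s: 7.63
position: [0.429, 0.1799, 0.1085]
tcp_rot: [[-0.958, -0.283, -0.047], [-0.283, 0.959, -0.014], [0.049, -0.0, -0.999]]
force: [1.1, -0.5, -2.1]
opening: 0.202
grasp_force: 30.0
```

```bash
python3 - <<'E'
from h import *
s=read_state(); print(s["position"],s["force"],s["moment"])
p,R=tcp_for_lip(binpt(.118,-.033,.0125),BY,3); delta(p,R)
E
```

```text
[0.4290068  0.17988211 0.10846531] [ 1.09856579 -0.4505983  -2.1480926 ] [0.00349434 0.08500946 0.05774843]
shift [-0.404 -0.003 -0.016] turn [ 0.     0.004 -0.003]
```

Call:
step_arm --pt "0 0 0.003 0 0 0 1" --pt "0 0 0.006 0 0 0 1" --pt "0 0 0.008 0 0 0 1" --pt "0 0 0.008 0 0 0 1"

```text
time_s: 7.97
position: [0.4287, 0.1798, 0.1062]
tcp_rot: [[-0.958, -0.283, -0.048], [-0.283, 0.959, -0.014], [0.05, -0.0, -0.999]]
force: [-1.7, 0.1, 1.4]
opening: 0.201
grasp_force: 30.0
```

Call:
step_arm --pt "-0.025 0 -0.001 0 0 0 1" --pt "-0.05 0 -0.0025 0 0 0 1" --pt "-0.075 0 -0.004 0 0 0 1" --pt "-0.1 0 -0.005 0 0 0 1" --pt "-0.125 0 -0.006 0 0 0 1" --pt "-0.15 0 -0.0075 0 0 0 1" --pt "-0.175 0 -0.009 0 0 0 1" --pt "-0.2 0 -0.01 0 0 0 1"

```text
time_s: 8.63
position: [0.4872, 0.197, 0.106]
tcp_rot: [[-0.958, -0.283, -0.048], [-0.283, 0.959, -0.014], [0.05, -0.0, -0.999]]
force: [-1.4, -0.4, 2.6]
opening: 0.206
grasp_force: 30.0
```

```bash
python3 - <<'E'
from h import *
s=read_state(); print(s["position"],s["force"],s["moment"])
p,R=tcp_for_lip(binpt(.118,-.033,.0125),BY,3); delta(p,R)
c=cam("top"); d=cam("side")
a=cv2.resize(c["image"][160:300,170:310],(400,400),interpolation=cv2.INTER_CUBIC); a=np.clip(a*2.,0,255).astype(np.uint8)
b=cv2.resize(d["image"][180:340,240:400],(400,400),interpolation=cv2.INTER_CUBIC)
cv2.imwrite("pics/b2.png",np.hstack([a,b])[:,:,::-1])
E
```

```text
[0.48723188 0.19704024 0.10598888] [-1.44112589 -0.4270404   2.61618152] [0.07040853 0.16689602 0.03518175]
shift [-0.201 -0.003 -0.014] turn [ 0.     0.003 -0.003]
```

View pics/b2.png

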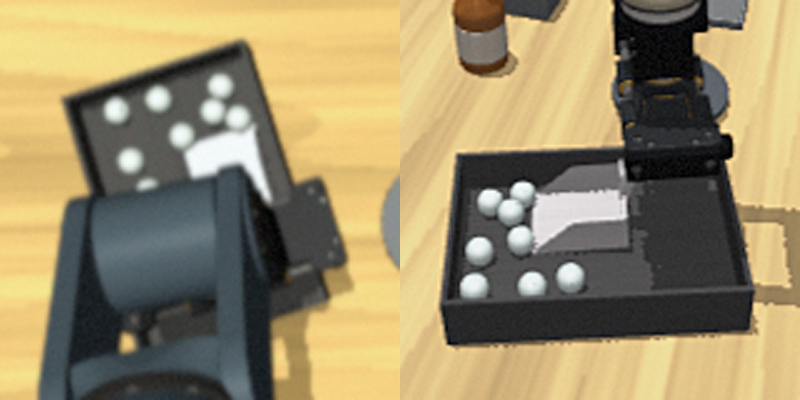

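Lip edge at crop (185,150)–(255,127): three cubes bunch directly ahead of it, with a fourth at its left corner (182,135). I keep pushing.

Call:
step_arm --pt "-0.025 0 -0.001 0 0 0 1" --pt "-0.05 0 -0.0025 0 0 0 1" --pt "-0.075 0 -0.004 0 0 0 1" --pt "-0.1 0 -0.005 0 0 0 1" --pt "-0.125 0 -0.006 0 0 0 1" --pt "-0.15 0 -0.0075 0 0 0 1" --pt "-0.175 0 -0.009 0 0 0 1" --pt "-0.2 0 -0.01 0 0 0 1"

```text
time_s: 9.4
position: [0.5445, 0.214, 0.106]
tcp_rot: [[-0.958, -0.283, -0.048], [-0.283, 0.959, -0.014], [0.05, 0.0, -0.999]]
force: [-2.7, -1.1, 3.8]
opening: 0.207
grasp_force: 30.0
```

```bash
python3 - <<'E'
from h import *
s=read_state(); print(s["position"],s["force"],s["moment"])
p,R=tcp_for_lip(binpt(.118,-.033,.0125),BY,3); delta(p,R)
c=cam("top"); d=cam("side")
a=cv2.resize(c["image"][160:300,170:310],(400,400),interpolation=cv2.INTER_CUBIC); a=np.clip(a*2.,0,255).astype(np.uint8)
b=cv2.resize(d["image"][180:340,240:400],(400,400),interpolation=cv2.INTER_CUBIC)
cv2.imwrite("pics/b3.png",np.hstack([a,b])[:,:,::-1])
E
```

```text
[0.54447904 0.21396434 0.10597822] [-2.67342654 -1.11563844  3.77599971] [ 0.02645302  0.38992747 -0.01571497]
shift [-0.002 -0.003 -0.004] turn [ 0.     0.002 -0.003]
```

View pics/b3.png

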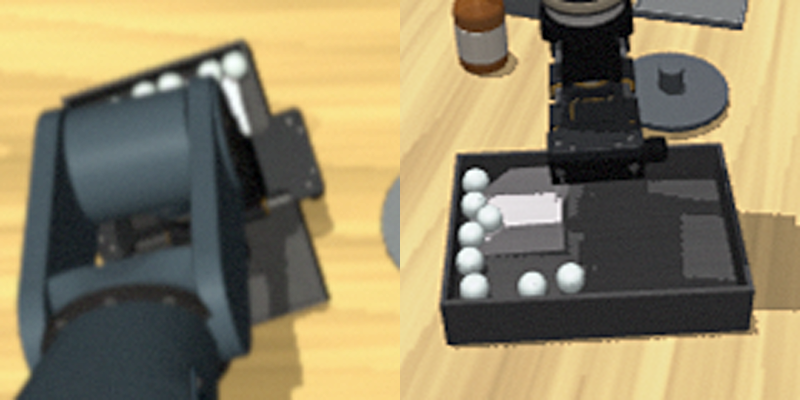

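The side crop shows a row of cubes against the far wall at x≈470 (y = 181, 205, 234, 260, 287), plus one at (489,217). Four of these lie in the pan's lane. I press gently on to the wall.

Call:
step_arm --pt "-0.01 0 -0.0005 0 0 0 1" --pt "-0.02 0 -0.001 0 0 0 1" --pt "-0.03 0 -0.0015 0 0 0 1" --pt "-0.03 0 -0.0015 0 0 0 1"

```text
time_s: 9.83
position: [0.5532, 0.2165, 0.1061]
tcp_rot: [[-0.958, -0.283, -0.047], [-0.283, 0.959, -0.014], [0.049, 0.0, -0.999]]
force: [-1.7, 0.3, 1.4]
opening: 0.204
grasp_force: 30.0
```

```bash
python3 - <<'E'
from h import *
s=read_state(); print(s["position"],s["force"],s["moment"])
d=cam("side"); im=d["image"].astype(int)
m=((im.min(2)>150)).astype(np.uint8); 
g=m[240:310,250:330]
n,l,st,ce=cv2.connectedComponentsWithStats(g)
# circles by Hough on gray
gr=cv2.cvtColor(d["image"],cv2.COLOR_RGB2GRAY)[235:310,250:370]; gr=cv2.resize(gr,None,fx=4,fy=4,interpolation=cv2.INTER_CUBIC)
h=cv2.HoughCircles(gr,cv2.HOUGH_GRADIENT,1,14,param1=120,param2=14,minRadius=15,maxRadius=25)
for x,y,r in h[0]:
    p=ray(d,[(250+x/4,235+y/4)],.023)[0,:2]-BC; print((250+x/4).round(1),(235+y/4).round(1),r/4,(p@ub).round(3),(p@vb).round(3))
E
```

```text
[0.553235   0.21649228 0.10609445] [-1.70464811  0.2644233   1.36845254] [ 0.07905196  0.17351093 -0.03872092]
308.1 290.9 5.825 0.022 0.048
269.4 294.1 5.175 0.107 0.052
269.6 261.1 5.25 0.113 -0.046
292.6 293.6 4.975 0.056 0.053
269.9 250.6 5.25 0.114 -0.082
268.4 284.4 6.1 0.111 0.025
275.1 263.6 5.0 0.099 -0.038
268.4 272.1 4.425 0.113 -0.012
276.6 267.1 5.8 0.095 -0.026
```

Call:
step_arm --pt "-0.008 0 -0.0005 0 0 0 1" --pt "-0.016 0 -0.001 0 0 0 1" --pt "-0.024 0 -0.0012 0 0 0 1" --pt "-0.024 0 -0.0012 0 0 0 1"

```text
time_s: 10.22
position: [0.5544, 0.2167, 0.1058]
tcp_rot: [[-0.957, -0.284, -0.06], [-0.283, 0.959, -0.018], [0.063, -0.001, -0.998]]
force: [-10.9, -5.1, 8.6]
opening: 0.204
grasp_force: 30.0
```

```bash
python3 - <<'E'
from h import *
s=read_state(); A=s["tcp_rot"]; S=np.c_[-A[:,0],A[:,1],-A[:,2]]; lip=s["position"]+S@(G+[.045,0,0]); print(lip,(lip[:2]-BC)@ub,(lip[:2]-BC)@vb)
x=(lip[:2]-BC)@ub-.004; y=(lip[:2]-BC)@vb; z0=lip[2]
for n,dz in((2,0.001),(-3,.003),(-8,.004),(-13,.006),(-18,.008),(-22,.012)):
    R=Rdown(BY,n); Sn=np.c_[-R[:,0],R[:,1],-R[:,2]]
    heel=binpt(x-.09,y,z0+dz); p=heel-Sn@(G+[-.045,0,0]); print(n,p.round(4)); delta(p,R,s)
E
```

```text
[0.67345832 0.2518934  0.00972591] 0.12641913705651128 -0.03258096518173413
2 [0.548  0.2145 0.1001]
shift [ 0.021 -0.001  0.02 ] turn [-0.001 -0.036 -0.002]
-3 [0.5407 0.2123 0.0985]
shift [ 0.046 -0.001  0.027] turn [-0.001 -0.147 -0.002]
-8 [0.5337 0.2102 0.0953]
shift [ 0.07  -0.001  0.039] turn [-0.001 -0.258 -0.002]
-13 [0.5271 0.2082 0.0925]
shift [ 0.092 -0.001  0.05 ] turn [-0.001 -0.369 -0.002]
-18 [0.5209 0.2064 0.0891]
shift [ 0.113 -0.001  0.063] turn [-0.001 -0.48  -0.002]
-22 [0.5162 0.205  0.0883]
shift [ 0.129 -0.001  0.066] turn [-0.001 -0.569 -0.002]
```

Call:
step_arm --pt "0.021 0 0.012 0 -0.036 0 1" --pt "0.033 0 0.016 0 -0.09 0 1" --pt "0.046 0 0.02 0 -0.147 0 1" --pt "0.058 0 0.026 0 -0.202 0 1" --pt "0.07 0 0.032 0 -0.258 0 1" --pt "0.081 0 0.038 0 -0.313 0 1" --pt "0.092 0 0.044 0 -0.369 0 1" --pt "0.092 0 0.044 0 -0.369 0 1"

```text
time_s: 10.88
position: [0.5294, 0.2098, 0.0928]
tcp_rot: [[-0.933, -0.283, 0.224], [-0.275, 0.959, 0.067], [-0.233, 0.001, -0.972]]
force: [-0.7, -0.3, -2.3]
opening: 0.203
grasp_force: 30.0
```

```bash
python3 - <<'E'
from h import *
s=read_state(); print(s["force"])
d=cam("side"); gr=cv2.cvtColor(d["image"],cv2.COLOR_RGB2GRAY)[225:310,250:370]; gr=cv2.resize(gr,None,fx=4,fy=4,interpolation=cv2.INTER_CUBIC)
h=cv2.HoughCircles(gr,cv2.HOUGH_GRADIENT,1,14,param1=120,param2=14,minRadius=15,maxRadius=25)
for x,y,r in h[0]: print((250+x/4).round(1),(225+y/4).round(1),r/4)
x=.1224; y=-.0326; z0=.0097
for n,dz in((-18,.009),(-22,.012),(-22,.04)):
    R=Rdown(BY,n); Sn=np.c_[-R[:,0],R[:,1],-R[:,2]]
    heel=binpt(x-.09,y,z0+dz); p=heel-Sn@(G+[-.045,0,0]); delta(p,R,s)
E
```

```text
[-0.67384704 -0.28615009 -2.32666824]
292.9 294.4 5.625
267.9 284.6 5.825
269.9 294.9 5.55
307.9 291.1 5.8
269.1 246.9 4.9
272.1 255.6 6.1
271.1 264.4 6.1
279.9 260.4 4.3
304.6 245.4 5.25
shift [ 0.032 -0.003  0.002] turn [-0.    -0.1   -0.004]
shift [ 0.049 -0.003  0.004] turn [-0.    -0.189 -0.004]
shift [ 0.027 -0.003 -0.087] turn [-0.    -0.189 -0.004]
```

Call:
step_arm --pt "0.016 0 0.0 0 -0.05 0 1" --pt "0.032 0 0.0 0 -0.1 0 1" --pt "0.04 0 0.002 0 -0.145 0 1" --pt "0.049 0 0.002 0 -0.19 0 1" --pt "0.049 0 0.002 0 -0.19 0 1" --pt "0.049 0 0.002 0 -0.19 0 1" --pt "0.049 0 0.002 0 -0.19 0 1"

```text
time_s: 11.52
position: [0.5208, 0.2067, 0.0905]
tcp_rot: [[-0.887, -0.283, 0.366], [-0.262, 0.959, 0.108], [-0.381, -0.0, -0.925]]
force: [0.6, 0.7, -2.0]
opening: 0.205
grasp_force: 30.0
```

```bash
python3 - <<'E'
from h import *
s=read_state(); print(s["force"])
d=cam("side"); gr=cv2.cvtColor(d["image"],cv2.COLOR_RGB2GRAY)[225:310,250:370]; gr=cv2.resize(gr,None,fx=4,fy=4,interpolation=cv2.INTER_CUBIC)
h=cv2.HoughCircles(gr,cv2.HOUGH_GRADIENT,1,14,param1=120,param2=14,minRadius=15,maxRadius=25)
for x,y,r in h[0]: print((250+x/4).round(1),(225+y/4).round(1),r/4)
A=s["tcp_rot"]; S=np.c_[-A[:,0],A[:,1],-A[:,2]]; o=s["position"]+S@G
for nm,q in(("lip",[.045,0,0]),("lipL",[.045,.035,0]),("lipR",[.045,-.035,0]),("backR",[-.045,-.038,.034]),("backL",[-.045,.038,.034]),("pan",[0,0,.014])): print(nm,proj(d,o+S@np.array(q)).round(1))
cv2.imwrite("pics/b4.png",cv2.resize(d["image"][200:320,240:380],(700,600),interpolation=cv2.INTER_CUBIC)[:,:,::-1])
E
```

```text
[ 0.59932485  0.67754419 -1.9575408 ]
308.1 290.4 5.25
268.1 284.6 5.825
292.9 294.4 5.525
269.4 294.9 5.275
297.6 253.1 4.625
298.1 260.1 4.425
328.6 228.9 4.3
lip [[264.2 254.9]]
lipL [[263.  266.3]]
lipR [[265.3 244.3]]
backR [[305.7 242.7]]
backL [[306.2 266.4]]
pan [[284.7 255.4]]
```

View pics/b4.png

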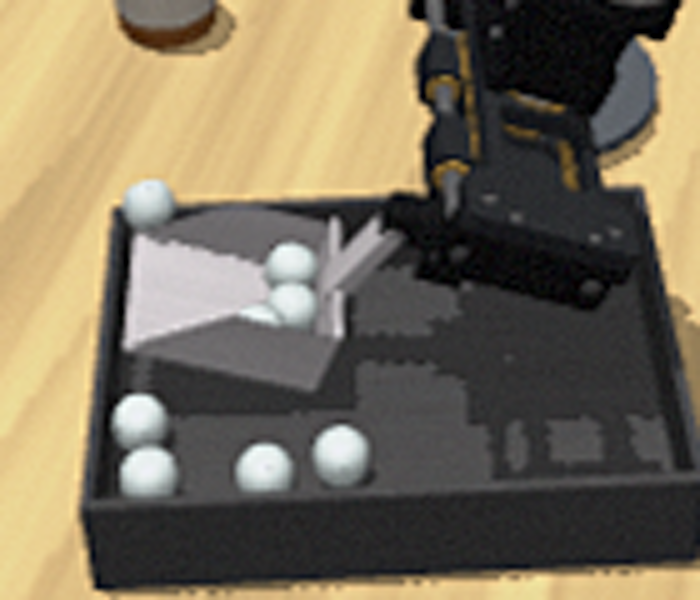

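Three cubes are in the back of the pan, at (290,265), (290,305) and (260,315). A fourth is perched in the bin's far right corner at (150,205), propped by the lip corner. I move sideways and back so that it drops into the bin before lifting.

Call:
step_arm --pt "0.02 0.015 -0.008 0 0 0 1" --pt "0.04 0.03 -0.016 0 0 0 1" --pt "0.06 0.04 -0.024 0 0 0 1" --pt "0.074 0.05 -0.03 0 0 0 1" --pt "0.074 0.05 -0.03 0 0 0 1" --pt "0.074 0.05 -0.03 0 0 0 1"

```text
time_s: 12.07
position: [0.4914, 0.2143, 0.0901]
tcp_rot: [[-0.887, -0.284, 0.364], [-0.262, 0.959, 0.108], [-0.38, -0.0, -0.925]]
force: [-0.4, -0.2, -1.5]
opening: 0.206
grasp_force: 30.0
```

```bash
cat > look.py <<'E'
from h import *
s=read_state(); print(s["force"],s["time_s"])
for n,(y0,y1,x0,x1) in (("side",(200,310,250,370)),("top",(165,300,180,300))):
    d=cam(n); gr=cv2.cvtColor(d["image"],cv2.COLOR_RGB2GRAY)[y0:y1,x0:x1]
    if n=="top": gr=np.clip(gr*2.,0,255).astype(np.uint8)
    gr=cv2.resize(gr,None,fx=4,fy=4,interpolation=cv2.INTER_CUBIC)
    h=cv2.HoughCircles(gr,cv2.HOUGH_GRADIENT,1,14,param1=120,param2=14,minRadius=13,maxRadius=25)
    for x,y,r in (h[0] if h is not None else []):
        q=(x0+x/4,y0+y/4); p=ray(d,[q],.023)[0,:2]-BC; print(n,np.round(q,1),r/4,"bin",(p@ub).round(3),(p@vb).round(3))
E
python3 look.py
```

```text
[-0.37099957 -0.15098453 -1.48168757] 12.0667
side [308.1 290.9] 5.825 bin 0.022 0.048
side [267.6 283.9] 5.25 bin 0.113 0.023
side [270.1 257.4] 5.175 bin 0.112 -0.059
side [269.6 294.6] 5.525 bin 0.107 0.053
side [309.1 257.6] 4.7 bin 0.018 -0.052
side [293.4 294.6] 6.1 bin 0.055 0.056
side [309.6 265.4] 4.625 bin 0.017 -0.027
side [336.1 226.1] 3.75 bin -0.057 -0.163
side [341.6 221.9] 4.4 bin -0.073 -0.18
side [343.6 240.1] 3.45 bin -0.071 -0.108
top [221.6 226.9] 4.3 bin 0.022 0.045
top [248.6 184.1] 4.5 bin 0.112 -0.06
top [210.6 198.6] 4.5 bin 0.106 0.051
top [253.6 178.9] 4.7 bin 0.122 -0.078
top [220.6 192.9] 4.0 bin 0.113 0.021
top [215.4 215.9] 3.9 bin 0.056 0.053
top [233.6 218.1] 5.425 bin 0.035 0.007
top [245.6 240.6] 4.325 bin -0.034 -0.006
top [250.4 218.9] 4.225 bin 0.018 -0.036
top [240.6 221.4] 4.075 bin 0.02 -0.009
```

Both views now put the corner cube at bin (0.112, -0.060) on the floor, and three cubes remain in the pan. Lifting straight up.

Call:
step_arm --pt "-0.01 0 -0.025 0 0 0 1" --pt "-0.03 0 -0.075 0 0 0 1" --pt "-0.06 0 -0.15 0 0 0 1" --pt "-0.1 0 -0.24 0 0 0 1" --pt "-0.14 0 -0.34 0 0 0 1" --pt "-0.18 0 -0.43 0 0 0 1" --pt "-0.21 0 -0.51 0 0 0 1" --pt "-0.225 0 -0.55 0 0 0 1"

```text
time_s: 12.83
position: [0.4934, 0.2141, 0.2725]
tcp_rot: [[-0.885, -0.283, 0.371], [-0.261, 0.959, 0.108], [-0.386, -0.001, -0.922]]
force: [0.1, 0.7, -1.1]
opening: 0.206
grasp_force: 30.0
```

```bash
python3 look.py | cut -c1-60; python3 - <<'E'
from h import *
s=read_state(); print(s["position"],s["joint_positions"].round(1))
delta([.46,0,.27],Rdown(0,-20))
E
```

```text
[ 0.09561199  0.70734667 -1.12026371] 12.8333
side [292.9 294.1] 5.4 bin 0.056 0.055
side [307.9 290.9] 5.55 bin 0.023 0.048
side [267.6 283.9] 5.25 bin 0.113 0.023
side [269.9 295.1] 5.8 bin 0.106 0.055
side [270.9 260.1] 5.05 bin 0.11 -0.05
top [245.9 185.9] 4.425 bin 0.11 -0.052
top [253.4 180.4] 6.1 bin 0.118 -0.076
top [216.4 211.4] 5.825 bin 0.067 0.047
top [194.9 257.6] 4.7 bin -0.035 0.138
top [192.4 292.1] 4.3 bin -0.121 0.171
top [207.1 266.9] 3.6 bin -0.069 0.114
top [255.1 284.9] 5.425 bin -0.156 0.004
top [199.9 196.4] 4.15 bin 0.121 0.078
top [186.4 257.6] 3.35 bin -0.028 0.16
top [221.6 226.6] 3.975 bin 0.023 0.045
[0.49352841 0.21414025 0.27163474] [ 10.3  15.1 108.5   4.1  33.8 -99.1]
shift [ 0.287 -0.653 -0.114] turn [0.132 0.061 0.34 ]
```

```bash
cat >> h.py <<'E'
BK=np.array([.471,-.368])
def pour(yaw,nose,off,z):
    u=np.array([np.cos(np.radians(yaw)),np.sin(np.radians(yaw))]); return tcp_for_lip(np.r_[BK-off*u,z],yaw,nose)
E
python3 - <<'E'
from h import *
for yaw in(-30,-40):
  for n in(-20,0,20,45):
    p,R=pour(yaw,n,.03,.125); print(yaw,n,p.round(3),np.hypot(*p[:2]).round(3))
E
```

```text
-30 -20 [ 0.313 -0.277  0.163] 0.418
-30 0 [ 0.332 -0.288  0.213] 0.44
-30 20 [ 0.365 -0.307  0.252] 0.477
-30 45 [ 0.419 -0.338  0.279] 0.539
-40 -20 [ 0.331 -0.251  0.163] 0.416
-40 0 [ 0.348 -0.265  0.213] 0.438
-40 20 [ 0.377 -0.29   0.252] 0.476
-40 45 [ 0.425 -0.33   0.279] 0.538
```

Call:
step_arm --pt "0.02 -0.05 -0.01 0.01 0.005 0.03 1" --pt "0.05 -0.12 -0.02 0.03 0.01 0.07 1" --pt "0.09 -0.21 -0.04 0.05 0.02 0.11 1" --pt "0.13 -0.3 -0.06 0.07 0.03 0.16 1" --pt "0.17 -0.39 -0.07 0.09 0.04 0.21 1" --pt "0.21 -0.48 -0.085 0.1 0.05 0.26 1" --pt "0.25 -0.57 -0.1 0.12 0.055 0.3 1" --pt "0.287 -0.65 -0.114 0.132 0.06 0.34 1"

```text
time_s: 13.6
position: [0.4567, -0.0007, 0.2657]
tcp_rot: [[-0.943, 0.001, 0.333], [0.001, 1.0, -0.001], [-0.333, -0.001, -0.943]]
force: [-0.0, -0.2, -1.7]
opening: 0.201
grasp_force: 30.0
```

```bash
python3 - <<'E'
from h import *
for n in(-15,0,20,45):
    p,R=pour(-65,n,.03,.13); print(n,p.round(3),np.hypot(*p[:2]).round(3)); delta(p,R)
p,R=pour(-65,-15,.03,.17);delta(p,R)
print(read_state()["joint_positions"].round(1))
E
```

```text
-15 [ 0.396 -0.206  0.181] 0.446
shift [ 0.285 -0.686  0.198] turn [0.426 0.088 1.379]
0 [ 0.403 -0.223  0.218] 0.461
shift [ 0.22  -0.741  0.092] turn [0.243 0.385 1.428]
20 [ 0.419 -0.257  0.257] 0.492
shift [ 0.126 -0.856 -0.013] turn [-0.008  0.78   1.469]
45 [ 0.446 -0.314  0.284] 0.545
shift [ 0.013 -1.044 -0.069] turn [-0.336  1.27   1.476]
shift [ 0.24  -0.686  0.072] turn [0.426 0.088 1.379]
[ -17.8    9.6  116.7   10.    35.5 -115. ]
```

Call:
step_arm --pt "0.01 -0.03 0.003 0.02 0.004 0.06 1" --pt "0.025 -0.08 0.01 0.05 0.01 0.15 1" --pt "0.04 -0.13 0.015 0.08 0.015 0.25 1" --pt "0.06 -0.18 0.02 0.11 0.02 0.35 1" --pt "0.08 -0.23 0.025 0.14 0.03 0.45 1" --pt "0.1 -0.28 0.03 0.17 0.035 0.55 1" --pt "0.11 -0.32 0.033 0.2 0.04 0.63 1" --pt "0.12 -0.34 0.036 0.213 0.044 0.69 1"

```text
time_s: 14.27
position: [0.4269, -0.1022, 0.2435]
tcp_rot: [[-0.802, 0.54, 0.255], [0.519, 0.842, -0.15], [-0.296, 0.012, -0.955]]
force: [-0.3, -0.3, -2.0]
opening: 0.2
grasp_force: 30.0
```

```bash
python3 - <<'E'
from h import *
p,R=pour(-65,-15,.03,.17);delta(p,R); print(read_state()["joint_positions"].round(1))
E
```

```text
shift [-0.075 -0.349  0.096] turn [0.213 0.044 0.686]
[-27.5  11.4 118.6  -1.6  32.8 -83.5]
```

Call:
step_arm --pt "-0.01 -0.04 0.01 0.02 0.004 0.08 1" --pt "-0.02 -0.09 0.025 0.05 0.01 0.17 1" --pt "-0.03 -0.14 0.04 0.08 0.015 0.27 1" --pt "-0.04 -0.19 0.05 0.11 0.02 0.37 1" --pt "-0.05 -0.24 0.065 0.14 0.03 0.47 1" --pt "-0.06 -0.29 0.08 0.17 0.035 0.57 1" --pt "-0.07 -0.33 0.09 0.2 0.04 0.65 1" --pt "-0.075 -0.349 0.096 0.213 0.044 0.686 1"

```text
time_s: 14.93
position: [0.3965, -0.2065, 0.2214]
tcp_rot: [[-0.408, 0.906, 0.11], [0.876, 0.423, -0.234], [-0.258, 0.001, -0.966]]
force: [0.3, 0.6, -2.0]
opening: 0.206
grasp_force: 30.0
```

```bash
python3 - <<'E'
from h import *
s=read_state(); print(s["joint_positions"].round(1),s["force"])
for n in(-8,-1,6,12,18,23):
    p,R=pour(-65,n,.03,.13+.04*max(0,(-n-1)/14));print(n,p.round(3));delta(p,R,s)
# check lip in top view: bright blob near bucket
c=cam("top"); im=c["image"].astype(int); m=((im.max(2)>105)&(abs(im[:,:,0]-im[:,:,2])<14)).astype(np.uint8); m[:200]=0;m[300:]=0;m[:,:400]=0;m[:,540:]=0
k=max(cv2.findContours(m,cv2.RETR_EXTERNAL,cv2.CHAIN_APPROX_NONE)[0],key=cv2.contourArea); print(cv2.boxPoints(cv2.minAreaRect(k)).round(1).tolist())
A=s["tcp_rot"]; S=np.c_[-A[:,0],A[:,1],-A[:,2]]; o=s["position"]+S@G
for q in([.045,.035,.002],[.045,-.035,.002],[-.045,-.035,.002],[-.045,.035,.002]): print((o+S@np.array(q)).round(3),proj(c,o+S@np.array(q)).round(1))
E
```

```text
[-37.5  15.9 116.1 -11.9  35.1 -53.6] [ 0.31350055  0.55118853 -2.01268327]
-8 [ 0.399 -0.213  0.219]
shift [-0.02  -0.002  0.014] turn [ 0.001  0.155 -0.   ]
-1 [ 0.403 -0.222  0.216]
shift [-0.048 -0.002  0.032] turn [ 0.001  0.311 -0.   ]
6 [ 0.408 -0.232  0.231]
shift [-0.098 -0.002 -0.007] turn [ 0.001  0.466 -0.   ]
12 [ 0.412 -0.242  0.243]
shift [-0.144 -0.002 -0.036] turn [ 0.001  0.599 -0.   ]
18 [ 0.418 -0.253  0.254]
shift [-0.194 -0.002 -0.06 ] turn [0.001 0.733 0.   ]
23 [ 0.422 -0.264  0.262]
shift [-0.236 -0.002 -0.076] turn [0.001 0.844 0.   ]
[[439.0, 258.0], [469.79998779296875, 242.60000610351562], [483.20001220703125, 269.3999938964844], [452.3999938964844, 284.79998779296875]]
[ 0.491 -0.326  0.172] [[472.1 242.3]]
[ 0.427 -0.355  0.172] [[486.8 269.3]]
[ 0.391 -0.276  0.149] [[450.5 285.3]]
[ 0.454 -0.247  0.149] [[436.4 258.7]]
```

Call:
step_arm --pt "-0.02 -0.002 0.014 0 0.155 0 1" --pt "-0.048 -0.002 0.032 0 0.311 0 1" --pt "-0.1 -0.002 -0.007 0 0.466 0 1" --pt "-0.147 -0.002 -0.036 0 0.599 0 1" --pt "-0.197 -0.002 -0.06 0 0.733 0 1" --pt "-0.24 -0.002 -0.076 0 0.844 0 1" --pt "-0.24 -0.002 -0.076 0 0.844 0 1"

```text
time_s: 15.57
position: [0.4261, -0.2689, 0.2623]
tcp_rot: [[-0.393, 0.906, -0.16], [0.835, 0.424, 0.35], [0.385, 0.004, -0.923]]
force: [0.5, -0.5, -2.0]
opening: 0.203
grasp_force: 30.0
```

```bash
python3 - <<'E'
from h import *
s=read_state(); print(s["joint_positions"].round(1),s["force"])
for n in(28,34,40,46,52):
    p,R=pour(-65,n,.027,.125);print(n,p.round(3));delta(p,R,s)
E
```

```text
[-48.6  28.5  86.6   6.4  86.6 -75.4] [ 0.49829716 -0.50982698 -1.97717611]
28 [ 0.429 -0.277  0.264]
shift [-0.024 -0.004 -0.015] turn [0.003 0.119 0.004]
34 [ 0.435 -0.29   0.271]
shift [-0.061 -0.004 -0.056] turn [0.003 0.252 0.004]
40 [ 0.441 -0.305  0.276]
shift [-0.102 -0.004 -0.092] turn [0.003 0.386 0.004]
46 [ 0.448 -0.319  0.28 ]
shift [-0.146 -0.004 -0.124] turn [0.003 0.519 0.004]
52 [ 0.455 -0.334  0.282]
shift [-0.194 -0.004 -0.151] turn [0.003 0.652 0.004]
```

Call:
step_arm --pt "-0.024 -0.004 -0.015 0 0.119 0 1" --pt "-0.061 -0.004 -0.056 0 0.252 0 1" --pt "-0.102 -0.004 -0.092 0 0.386 0 1" --pt "-0.146 -0.004 -0.124 0 0.519 0 1" --pt "-0.194 -0.004 -0.151 0 0.652 0 1" --pt "-0.194 -0.004 -0.151 0 0.652 0 1" --pt "-0.194 -0.004 -0.151 0 0.652 0 1" --pt "-0.194 -0.004 -0.151 0 0.652 0 1"

```text
time_s: 16.23
position: [0.4526, -0.3273, 0.2819]
tcp_rot: [[-0.263, 0.904, -0.336], [0.553, 0.427, 0.716], [0.791, 0.002, -0.612]]
force: [0.4, 1.0, -1.3]
opening: 0.202
grasp_force: 30.0
```

```bash
python3 - <<'E'
from h import *
s=read_state(); print(s["position"],s["joint_positions"].round(1),s["force"])
for n in("top","side"):
    d=cam(n); im=d["image"].astype(int); m=((im.max(2)>(85 if n=="top" else 140))&(abs(im[:,:,0]-im[:,:,2])<16)).astype(np.uint8)
    q=proj(d,[[BK[0],BK[1],.1]])[0].astype(int); x0,y0=q-45; m[:y0]=0;m[y0+90:]=0;m[:,:x0]=0;m[:,x0+90:]=0
    k,l,st,ce=cv2.connectedComponentsWithStats(m); print(n,q,[(st[i].tolist(),ce[i].round(1).tolist()) for i in range(1,k) if st[i,4]>6])
p,R=pour(-65,20,.07,.17); delta(p,R,s)
E
```

```text
[ 0.45258737 -0.32727955  0.28193795] [-52.4  45.3  63.5  11.6 122.3 -76.2] [ 0.3972236   1.01424228 -1.27997331]
top [478 249] [([469, 233, 8, 8, 53], [472.4, 236.3]), ([476, 242, 7, 8, 46], [478.9, 245.6]), ([454, 249, 19, 22, 252], [463.2, 258.7])]
side [381 128] [([380, 91, 25, 24, 293], [391.9, 106.4])]
shift [0.28  0.    0.278] turn [-0.001 -0.717  0.006]
```

Call:
step_arm --pt "0.02 0 -0.03 0 -0.02 0 1" --pt "0.06 0 0.0 0 -0.12 0 1" --pt "0.1 0 0.05 0 -0.26 0 1" --pt "0.15 0 0.11 0 -0.4 0 1" --pt "0.2 0 0.18 0 -0.55 0 1" --pt "0.25 0 0.23 0 -0.69 0 1" --pt "0.28 0 0.25 0 -0.717 0 1" --pt "0.28 0 0.25 0 -0.717 0 1"

```text
time_s: 17.0
position: [0.4036, -0.2235, 0.3075]
tcp_rot: [[-0.405, 0.903, -0.142], [0.849, 0.429, 0.307], [0.338, 0.004, -0.941]]
force: [0.6, 0.2, -2.5]
opening: 0.203
grasp_force: 30.0
```

```bash
python3 - <<'E'
from h import *
s=read_state(); print(s["position"],s["joint_positions"].round(1),s["force"])
for n in("top","side"):
    d=cam(n); im=d["image"].astype(int); m=((im.max(2)>(85 if n=="top" else 140))&(abs(im[:,:,0]-im[:,:,2])<16)).astype(np.uint8)
    q=proj(d,[[BK[0],BK[1],.1]])[0].astype(int); x0,y0=q-45; m[:y0]=0;m[y0+90:]=0;m[:,:x0]=0;m[:,x0+90:]=0
    k,l,st,ce=cv2.connectedComponentsWithStats(m); print(n,q,[(st[i].tolist(),ce[i].round(1).tolist()) for i in range(1,k) if st[i,4]>6])
    if n=="top":
        a=np.clip(cv2.resize(d["image"][180:300,390:530],(560,480),interpolation=cv2.INTER_CUBIC)*1.8,0,255).astype(np.uint8); cv2.imwrite("pics/p1.png",a[:,:,::-1])
E
```

```text
[ 0.40356781 -0.22354206  0.30745736] [-46.8  20.8  91.2   6.1  86.8 -73.6] [ 0.63368663  0.19786514 -2.52601769]
top [478 249] [([472, 233, 5, 7, 24], [474.1, 235.6]), ([476, 242, 8, 9, 56], [479.4, 246.1]), ([478, 252, 8, 8, 51], [481.8, 255.5]), ([457, 255, 6, 7, 26], [459.6, 258.3]), ([446, 261, 6, 7, 31], [448.4, 263.7])]
side [381 128] [([390, 107, 5, 13, 49], [391.5, 113.5])]
```

The bucket holds three bright cubes at (474,236), (479,246) and (482,256). Now I return the scoop to its tray.

```bash
python3 - <<'E'
from h import *
delta([.4327,-.2004,.29],Rdown(4.77))
E
```

```text
shift [0.024 0.12  0.065] turn [ 0.269 -0.379 -1.527]
```

Call:
step_arm --pt "0.001 0.007 0.004 0.02 -0.03 -0.1 1" --pt "0.003 0.015 0.008 0.04 -0.06 -0.22 1" --pt "0.005 0.025 0.012 0.06 -0.09 -0.35 1" --pt "0.007 0.035 0.018 0.085 -0.12 -0.48 1" --pt "0.009 0.045 0.023 0.11 -0.15 -0.6 1" --pt "0.011 0.053 0.028 0.13 -0.175 -0.7 1" --pt "0.012 0.06 0.032 0.135 -0.19 -0.76 1" --pt "0.012 0.06 0.032 0.135 -0.19 -0.76 1"

```text
time_s: 17.77
position: [0.4197, -0.215, 0.2955]
tcp_rot: [[-0.856, 0.501, -0.123], [0.486, 0.863, 0.136], [0.175, 0.056, -0.983]]
force: [0.5, -0.6, -1.3]
opening: 0.205
grasp_force: 30.0
```

```bash
python3 - <<'E'
from h import *
delta([.4327,-.2004,.29],Rdown(4.77)); print(read_state()["joint_positions"].round(1))
E
```

```text
shift [-0.017  0.063  0.019] turn [ 0.138 -0.195 -0.767]
[ -41.5   19.1   94.     1.2   77.4 -102. ]
```

Call:
step_arm --pt "-0.002 0.01 0.003 0.02 -0.03 -0.12 1" --pt "-0.005 0.02 0.006 0.045 -0.065 -0.25 1" --pt "-0.008 0.03 0.009 0.07 -0.1 -0.38 1" --pt "-0.011 0.04 0.012 0.09 -0.13 -0.51 1" --pt "-0.014 0.05 0.015 0.11 -0.16 -0.64 1" --pt "-0.017 0.063 0.019 0.138 -0.195 -0.767 1" --pt "-0.017 0.063 0.019 0.138 -0.195 -0.767 1"

```text
time_s: 18.35
position: [0.4319, -0.1997, 0.29]
tcp_rot: [[-0.997, -0.082, -0.001], [-0.082, 0.997, 0.0], [0.001, 0.001, -1.0]]
force: [-0.7, -0.1, -1.8]
opening: 0.204
grasp_force: 30.0
```

```bash
python3 - <<'E'
from h import *
delta([.4327,-.2004,.115],Rdown(4.77)); print(read_state()["position"])
# check scoop attitude in hand with the top view (pan floor corners)
s=read_state(); c=cam("top"); im=c["image"].astype(int); m=((im.max(2)>105)&(abs(im[:,:,0]-im[:,:,2])<14)).astype(np.uint8); m[:180]=0;m[270:]=0;m[:,:370]=0;m[:,440:]=0
k=max(cv2.findContours(m,cv2.RETR_EXTERNAL,cv2.CHAIN_APPROX_NONE)[0],key=cv2.contourArea); print(cv2.boxPoints(cv2.minAreaRect(k)).round(1).tolist())
A=s["tcp_rot"]; S=np.c_[-A[:,0],A[:,1],-A[:,2]]; o=s["position"]+S@G
for q in([.045,.035,.002],[.045,-.035,.002],[-.045,-.035,.002],[-.045,.035,.002]): print((o+S@np.array(q)).round(3),proj(c,o+S@np.array(q)).round(1))
E
```

```text
shift [-0.003 -0.003  0.583] turn [ 0.001 -0.001 -0.001]
[ 0.43190848 -0.19974054  0.29000063]
[[400.0, 216.8000030517578], [430.70001220703125, 212.6999969482422], [436.1000061035156, 252.5], [405.3999938964844, 256.6000061035156]]
[ 0.558 -0.154  0.204] [[400.4 214.6]]
[ 0.564 -0.224  0.204] [[430.8 211.2]]
[ 0.475 -0.231  0.204] [[436.5 250.6]]
[ 0.469 -0.162  0.204] [[405.8 254. ]]
```

Call:
step_arm --pt "-0.003 -0.003 0.08 0 0 0 1" --pt "-0.003 -0.003 0.18 0 0 0 1" --pt "-0.003 -0.003 0.28 0 0 0 1" --pt "-0.003 -0.003 0.38 0 0 0 1" --pt "-0.003 -0.003 0.47 0 0 0 1" --pt "-0.003 -0.003 0.54 0 0 0 1" --pt "-0.003 -0.003 0.58 0 0 0 1" --pt "-0.003 -0.003 0.58 0 0 0 1"

```text
time_s: 19.07
position: [0.4323, -0.2011, 0.1135]
tcp_rot: [[-0.997, -0.078, -0.005], [-0.078, 0.997, 0.003], [0.005, 0.004, -1.0]]
force: [0.2, -0.1, -2.4]
opening: 0.202
grasp_force: 30.0
```

Call:
step_arm --pt "0 0 0.02 0 0 0 1" --pt "0 0 0.035 0 0 0 1" --pt "0 0 0.05 0 0 0 1" --pt "0 0 0.06 0 0 0 1" --pt "0 0 0.068 0 0 0 1" --pt "0 0 0.068 0 0 0 1"

```text
time_s: 19.57
position: [0.4331, -0.2008, 0.0958]
tcp_rot: [[-0.997, -0.082, -0.0], [-0.082, 0.997, -0.001], [0.0, -0.001, -1.0]]
force: [-0.1, -0.2, -1.4]
opening: 0.206
grasp_force: 30.0
```

Call:
step_arm --pt "0 0 0.004 0 0 0 1" --pt "0 0 0.008 0 0 0 1" --pt "0 0 0.011 0 0 0 1" --pt "0 0 0.011 0 0 0 1"

```text
time_s: 19.9
position: [0.4331, -0.201, 0.0928]
tcp_rot: [[-0.997, -0.082, 0.0], [-0.082, 0.997, -0.001], [0.0, -0.001, -1.0]]
force: [-2.4, -1.3, 2.2]
opening: 0.201
grasp_force: 30.0
```

Call:
step_arm --pt "0 0 0 0 0 0 -1" --pt "0 0 0 0 0 0 -1" --pt "0 0 0 0 0 0 -1" --pt "0 0 0 0 0 0 -1" --pt "0 0 0 0 0 0 -1" --pt "0 0 0 0 0 0 -1" --pt "0 0 0 0 0 0 -1" --pt "0 0 0 0 0 0 -1"

```text
time_s: 20.57
position: [0.4331, -0.2008, 0.0925]
tcp_rot: [[-0.997, -0.082, -0.0], [-0.082, 0.997, -0.001], [0.0, -0.001, -1.0]]
force: [-0.4, 0.1, -0.1]
opening: 0.723
grasp_force: 0.0
```

Call:
step_arm --pt "0 0 -0.04 0 0 0 -1" --pt "0 0 -0.1 0 0 0 -1" --pt "0 0 -0.18 0 0 0 -1" --pt "0 0 -0.26 0 0 0 -1" --pt "0 0 -0.34 0 0 0 -1" --pt "0 0 -0.42 0 0 0 -1" --pt "0 0 -0.48 0 0 0 -1" --pt "0 0 -0.5 0 0 0 -1"

```text
time_s: 21.23
position: [0.4343, -0.2016, 0.2452]
tcp_rot: [[-0.997, -0.082, 0.004], [-0.082, 0.997, -0.004], [-0.004, -0.004, -1.0]]
force: [0.5, 1.0, 0.3]
opening: 0.998
grasp_force: 0.0
```

```bash
python3 - <<'E'
from h import *
s=read_state(); print(s["position"],s["joint_positions"].round(1))
c=cam("top"); im=c["image"].astype(int); v=im.max(2); rb=abs(im[:,:,0]-im[:,:,2])
m=((v>102)&(rb<12)).astype(np.uint8); m[:200]=0;m[262:]=0;m[:,:375]=0;m[:,425:]=0
k=np.argwhere(m)[:,::-1]; print("pan",cv2.minAreaRect(ray(c,k,.006)[:,:2].astype(np.float32)),len(k))
# lid disc & knob
m=(im[:,:,0]-im[:,:,2]<14).astype(np.uint8); m[:205]=0;m[270:]=0;m[:,:295]=0;m[:,360:]=0
k=max(cv2.findContours(m,cv2.RETR_EXTERNAL,cv2.CHAIN_APPROX_NONE)[0],key=cv2.contourArea); w=ray(c,k[:,0],.019)[:,:2].astype(np.float32); print("lid",cv2.minEnclosingCircle(w),cv2.fitEllipse(w)[:2])
gr=cv2.resize(np.clip(v[222:252,312:342]*2.5,0,255).astype(np.uint8),None,fx=6,fy=6,interpolation=cv2.INTER_CUBIC)
h=cv2.HoughCircles(gr,cv2.HOUGH_GRADIENT,1,60,param1=60,param2=8,minRadius=24,maxRadius=42)
if h is not None:
    for x,y,r in h[0]: print("knob",ray(c,[(312+x/6,222+y/6)],.049),r/6)
delta([.515,.01,.26],Rdown(0))
E
```

```text
[ 0.4343066  -0.20156299  0.24521303] [ -38.3   19.1  102.9   -0.    57.7 -133. ]
pan ((0.5152738094329834, -0.19432075321674347), (0.08963046967983246, 0.06846243888139725), 5.0501532554626465) 733
lid ((0.5149773359298706, 0.009876854717731476), 0.06393789499998093) ((0.5148991942405701, 0.009786595590412617), (0.12422661483287811, 0.12531612813472748))
knob [[0.51433834 0.00934616 0.049     ]] 4.2833333
shift [-0.327  0.68  -0.052] turn [-0.005  0.005  0.105]
```

Call:
step_arm --pt "-0.03 0.07 0 0 0 0.01 -1" --pt "-0.08 0.17 0 0 0 0.03 -1" --pt "-0.13 0.28 0 0 0 0.05 -1" --pt "-0.18 0.39 0 0 0 0.07 -1" --pt "-0.24 0.5 0 0 0 0.1 -1" --pt "-0.29 0.6 0 0 0 0.1 -1" --pt "-0.327 0.68 0 0 0 0.1 -1" --pt "-0.327 0.68 0 0 0 0.1 -1"

```text
time_s: 21.95
position: [0.5145, 0.0148, 0.2408]
tcp_rot: [[-1.0, -0.008, -0.002], [-0.008, 1.0, 0.002], [0.002, 0.002, -1.0]]
force: [0.1, -0.3, -0.1]
opening: 1.001
grasp_force: 0.0
```

```bash
python3 - <<'E'
from h import *
print(read_state()["position"]); delta([.515,.0095,.0475],Rdown(0))
E
```

```text
[0.51453824 0.01484742 0.2408222 ]
shift [-0.002 -0.019  0.644] turn [ 0.002 -0.002  0.011]
```

Call:
step_arm --pt "-0.001 -0.015 0.1 0 0 0 -1" --pt "-0.001 -0.015 0.2 0 0 0 -1" --pt "-0.001 -0.015 0.3 0 0 0 -1" --pt "-0.001 -0.015 0.4 0 0 0 -1" --pt "-0.001 -0.015 0.48 0 0 0 -1" --pt "-0.001 -0.015 0.54 0 0 0 -1" --pt "-0.001 -0.015 0.57 0 0 0 -1" --pt "-0.001 -0.015 0.57 0 0 0 -1"

```text
time_s: 22.62
position: [0.5123, 0.0058, 0.0687]
tcp_rot: [[-1.0, -0.003, -0.006], [-0.003, 1.0, 0.001], [0.006, 0.001, -1.0]]
force: [0.4, 0.2, 0.6]
opening: 1.0
grasp_force: 0.0
```

Call:
step_arm --pt "0 0 0.01 0 0 0 -0.5" --pt "0 0 0.02 0 0 0 -0.5" --pt "0 0 0.03 0 0 0 -0.5"

```text
time_s: 22.87
position: [0.5152, 0.0058, 0.0632]
tcp_rot: [[-1.0, -0.004, 0.002], [-0.004, 1.0, -0.001], [-0.002, -0.001, -1.0]]
force: [0.0, -0.3, 0.4]
opening: 0.854
grasp_force: 0.0
```

```bash
python3 - <<'E'
from h import *
print(read_state()["position"],read_state()["opening"]); delta([.515,.0095,.0475],Rdown(0))
E
```

```text
[0.51517976 0.00575252 0.06316738] 0.8536625256645916
shift [0.001 0.013 0.052] turn [-0.001  0.003  0.005]
```

Call:
step_arm --pt "0.001 0.013 0.02 0 0 0 0" --pt "0.001 0.013 0.04 0 0 0 0" --pt "0.001 0.013 0.052 0 0 0 0" --pt "0.001 0.013 0.052 0 0 0 0.2" --pt "0.001 0.013 0.052 0 0 0 0.4" --pt "0.001 0.013 0.052 0 0 0 0.6" --pt "0.001 0.013 0.052 0 0 0 0.8" --pt "0.001 0.013 0.052 0 0 0 1"

```text
time_s: 23.53
position: [0.5143, 0.0098, 0.0469]
tcp_rot: [[-1.0, -0.004, 0.0], [-0.004, 1.0, -0.001], [-0.0, -0.001, -1.0]]
force: [0.8, -0.3, 0.3]
opening: 0.313
grasp_force: 30.0
```

Call:
step_arm --pt "0 0 0 0 0 0 1" --pt "0 0 0 0 0 0 1" --pt "0 0 0 0 0 0 1" --pt "0 0 0 0 0 0 1" --pt "0 0 0 0 0 0 1"

```text
time_s: 23.95
position: [0.5142, 0.0098, 0.0469]
tcp_rot: [[-1.0, -0.004, 0.0], [-0.004, 1.0, -0.001], [-0.0, -0.001, -1.0]]
force: [0.7, -1.4, 1.1]
opening: 0.312
grasp_force: 30.0
```

Call:
step_arm --pt "0 0 -0.05 0 0 0 1" --pt "0 0 -0.13 0 0 0 1" --pt "0 0 -0.22 0 0 0 1" --pt "0 0 -0.32 0 0 0 1" --pt "0 0 -0.42 0 0 0 1" --pt "0 0 -0.52 0 0 0 1" --pt "0 0 -0.6 0 0 0 1" --pt "0 0 -0.65 0 0 0 1"

```text
time_s: 24.62
position: [0.5147, 0.01, 0.2444]
tcp_rot: [[-1.0, -0.004, 0.003], [-0.004, 1.0, -0.001], [-0.003, -0.001, -1.0]]
force: [0.7, 0.6, -1.2]
opening: 0.314
grasp_force: 30.0
```

```bash
python3 - <<'E'
from h import *
s=read_state();print(s["position"],s["opening"],s["force"])
c=cam("top"); im=c["image"].astype(int); rb=im[:,:,0]-im[:,:,2]; v=im.max(2)
m=np.zeros_like(v,np.uint8); m[215:285,438:512]=(rb[215:285,438:512]<14)
k=np.array([(np.nonzero(m[y])[0].max()+.5,y) for y in range(228,273)]); w=ray(c,k,.1)[:,:2]
A=np.c_[2*w,np.ones(len(w))]; q=np.linalg.lstsq(A,(w**2).sum(1),rcond=None)[0]; print("bucket right arc",q[:2],np.sqrt(q[2]+q[:2]@q[:2]))
# rim top/bottom extents and right-most with the known radius
ys=np.nonzero(m.any(1))[0]; xs=np.nonzero(m.any(0))[0]; print(ys.min(),ys.max(),xs.max())
R=.066; best=w.mean(0)
from scipy.optimize import least_squares
f=least_squares(lambda p:np.hypot(*(w-p).T)-R,[.471,-.368]); print("R=66:",f.x,np.abs(f.fun).max())
T=ray(c,[(478,ys.min()-.5),(478,ys.max()+.5),(xs.max()+.5,250)],.1); print(T)
# side view: rim ellipse extents
d=cam("side"); im=d["image"].astype(int); m=((im[:,:,0]-im[:,:,2])<25).astype(np.uint8); m[:100]=0;m[175:]=0;m[:,:350]=0;m[:,412:]=0
ys,xs=np.nonzero(m[:140]); print("side",xs.min(),xs.max(),ys.min()); print(proj(d,[[.471,-.368,.1],[.471,-.434,.1],[.405,-.368,.1],[.537,-.368,.1]]).round(1))
delta([.471,-.368,.24],Rdown(-30))
E
```

```text
[0.51468126 0.01001359 0.24440622] 0.3140747271631106 [ 0.68960288  0.59006071 -1.1517024 ]
bucket right arc [ 0.47083966 -0.36826813] 0.06287641223953554
225 275 503
R=66: [ 0.47092286 -0.36468197] 0.0016506445033189487
[[ 0.53488098 -0.37217194  0.1       ]
 [ 0.40750225 -0.36278447  0.1       ]
 [ 0.46896443 -0.43150136  0.1       ]]
side 350 400 100
[[381.3 128.9]
 [383.4 120.8]
 [400.9 130.8]
 [362.2 127.1]]
shift [ 0.154 -1.259  0.016] turn [-0.     0.008  0.672]
```

Call:
step_arm --pt "0.007 -0.06 0 0 0 0.04 1" --pt "0.017 -0.14 0 0 0 0.08 1" --pt "0.028 -0.23 0 0 0 0.12 1" --pt "0.04 -0.32 0 0 0 0.16 1" --pt "0.05 -0.41 0 0 0 0.21 1" --pt "0.06 -0.5 0 0 0 0.26 1" --pt "0.07 -0.58 0 0 0 0.3 1" --pt "0.077 -0.63 0 0 0 0.335 1"

```text
time_s: 25.38
position: [0.4907, -0.181, 0.2399]
tcp_rot: [[-0.966, 0.259, -0.003], [0.259, 0.966, 0.0], [0.003, -0.0, -1.0]]
force: [-0.5, 0.6, -0.5]
opening: 0.315
grasp_force: 30.0
```

```bash
python3 - <<'E'
from h import *
delta([.471,-.367,.24],Rdown(-30))
E
```

```text
shift [-0.098 -0.616 -0.   ] turn [-0.001 -0.004  0.332]
```

Call:
step_arm --pt "-0.01 -0.06 0 0 0 0.04 1" --pt "-0.025 -0.15 0 0 0 0.09 1" --pt "-0.04 -0.25 0 0 0 0.14 1" --pt "-0.055 -0.35 0 0 0 0.19 1" --pt "-0.07 -0.45 0 0 0 0.24 1" --pt "-0.085 -0.54 0 0 0 0.29 1" --pt "-0.098 -0.61 0 0 0 0.332 1" --pt "-0.098 -0.616 0 0 0 0.332 1"

```text
time_s: 26.05
position: [0.4719, -0.3692, 0.2398]
tcp_rot: [[-0.866, 0.501, -0.001], [0.501, 0.866, -0.001], [0.001, -0.002, -1.0]]
force: [0.1, -0.7, -1.2]
opening: 0.314
grasp_force: 30.0
```

Call:
step_arm --pt "0 0 0.06 0 0 0 1" --pt "0 0 0.14 0 0 0 1" --pt "0 0 0.2 0 0 0 1" --pt "0 0 0.24 0 0 0 1" --pt "0 0 0.26 0 0 0 1" --pt "0 0 0.26 0 0 0 1"

```text
time_s: 26.55
position: [0.4715, -0.3632, 0.1611]
tcp_rot: [[-0.868, 0.496, -0.004], [0.496, 0.868, 0.004], [0.006, 0.002, -1.0]]
force: [-0.5, 0.3, -1.0]
opening: 0.314
grasp_force: 30.0
```

```bash
python3 - <<'E'
from h import *
s=read_state(); print(s["position"],s["force"]); delta([.471,-.367,.138],Rdown(-30))
# two-camera check of where the lid sits: side silhouette of lid disc vs prediction
d=cam("side"); w=s["position"]-[0,0,.0469-.019]
t=np.linspace(0,2*np.pi,90); P=proj(d,np.c_[w[0]+.066*np.cos(t),w[1]+.066*np.sin(t),np.full(90,w[2])]); B=proj(d,np.c_[.471+.066*np.cos(t),-.367+.066*np.sin(t),np.full(90,.1)])
print("pred lid",P.min(0),P.max(0)," pred rim",B.min(0),B.max(0))
a=cv2.resize(d["image"][70:180,330:440],(600,600),interpolation=cv2.INTER_CUBIC); cv2.imwrite("pics/l1.png",a[:,:,::-1])
E
```

```text
[ 0.47148815 -0.36319759  0.161138  ] [-0.48621145  0.28567301 -1.00879299]
shift [-0.005 -0.012  0.077] turn [ 0.002 -0.008  0.005]
pred lid [362.18472899 112.36971608] [401.8899311  129.37459581]  pred rim [361.93410331 120.71953165] [400.90562978 138.12654959]
```

View pics/l1.png

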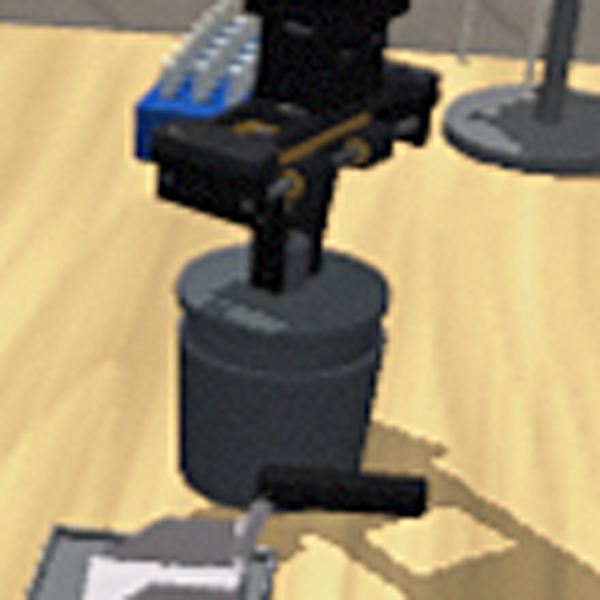

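The lid hovers centred over the bucket, with the disc at crop x 178–388 against the bucket at 180–385. I lower it.

Call:
step_arm --pt "0 0 0.015 0 0 0 1" --pt "0 0 0.03 0 0 0 1" --pt "0 0 0.03 0 0 0 1" --pt "0 0 0.03 0 0 0 1"

```text
time_s: 26.93
position: [0.4728, -0.3653, 0.1552]
tcp_rot: [[-0.868, 0.497, -0.0], [0.497, 0.868, -0.001], [-0.0, -0.001, -1.0]]
force: [-0.6, -0.5, -1.6]
opening: 0.313
grasp_force: 30.0
```

```bash
python3 - <<'E'
from h import *
s=read_state(); print(s["position"],s["force"]); delta([.471,-.367,.138],Rdown(-30))
E
```

```text
[ 0.47281424 -0.36526734  0.15517529] [-0.56248477 -0.52097252 -1.56807722]
shift [ 0.002 -0.008  0.057] turn [-0.001  0.     0.005]
```

Call:
step_arm --pt "0.002 -0.008 0.01 0 0 0 1" --pt "0.002 -0.008 0.02 0 0 0 1" --pt "0.002 -0.008 0.03 0 0 0 1" --pt "0.002 -0.008 0.04 0 0 0 1" --pt "0.002 -0.008 0.05 0 0 0 1" --pt "0.002 -0.008 0.054 0 0 0 1" --pt "0.002 -0.008 0.057 0 0 0 1" --pt "0.002 -0.008 0.057 0 0 0 1"

```text
time_s: 27.6
position: [0.4708, -0.3669, 0.1383]
tcp_rot: [[-0.868, 0.497, -0.001], [0.497, 0.868, -0.0], [0.001, -0.001, -1.0]]
force: [-2.2, 1.5, 4.0]
opening: 0.311
grasp_force: 30.0
```

Contact at the expected seated height (0.138). Releasing.

Call:
step_arm --pt "0 0 0 0 0 0 0.3" --pt "0 0 0 0 0 0 -0.2" --pt "0 0 0 0 0 0 -0.7" --pt "0 0 0 0 0 0 -1" --pt "0 0 0 0 0 0 -1" --pt "0 0 0 0 0 0 -1" --pt "0 0 0 0 0 0 -1" --pt "0 0 0 0 0 0 -1"

```text
time_s: 28.27
position: [0.471, -0.3671, 0.1378]
tcp_rot: [[-0.868, 0.497, -0.0], [0.497, 0.868, -0.001], [-0.0, -0.001, -1.0]]
force: [-0.9, -0.6, -0.2]
opening: 0.796
grasp_force: 0.0
```

Call:
step_arm --pt "0 0 -0.03 0 0 0 -1" --pt "0 0 -0.08 0 0 0 -1" --pt "0 0 -0.15 0 0 0 -1" --pt "0 0 -0.23 0 0 0 -1" --pt "0 0 -0.31 0 0 0 -1" --pt "0 0 -0.39 0 0 0 -1" --pt "0 0 -0.45 0 0 0 -1" --pt "0 0 -0.45 0 0 0 -1"

```text
time_s: 28.93
position: [0.4728, -0.3688, 0.2782]
tcp_rot: [[-0.868, 0.497, 0.006], [0.497, 0.868, -0.008], [-0.009, -0.004, -1.0]]
force: [-0.2, -0.1, -0.5]
opening: 0.999
grasp_force: 0.0
```

```bash
python3 - <<'E'
from h import *
s=read_state(); print(s["position"],s["force"],s["opening"],s["time_s"])
d=cam("side"); im=d["image"].astype(int); g=(((im[:,:,0]-im[:,:,2])<20)).astype(np.uint8)
for y in range(104,150,3):
    x=np.nonzero(g[y,350:412])[0]+350; print(y,(x.min(),x.max()) if len(x) else None,end=' ')
t=np.linspace(0,2*np.pi,90); P=proj(d,np.c_[.471+.066*np.cos(t),-.367+.066*np.sin(t),np.full(90,.11)])
print("\npred seated disc top",P.min(0).round(1),P.max(0).round(1),"knob top",proj(d,[[.471,-.367,.14]]).round(1))
c=cam("top"); im=c["image"].astype(int); v=im.max(2); rb=abs(im[:,:,0]-im[:,:,2])
m=((v>102)&(rb<12)).astype(np.uint8); m[:200]=0;m[262:]=0;m[:,:375]=0;m[:,425:]=0
k=np.argwhere(m)[:,::-1]; print("pan",cv2.minAreaRect(ray(c,k,.006)[:,:2].astype(np.float32))[0])
ice=((v>95)&(im[:,:,0]-im[:,:,2]<30)).astype(np.uint8); ice[:,:190]=0;ice[:,290:]=0;ice[:160]=0
print("bin ice",[q.round(0).tolist() for q in cv2.connectedComponentsWithStats(ice)[3][1:]])
E
```

```text
[ 0.47281876 -0.36880045  0.27815398] [-0.211547   -0.09025613 -0.47553339] 0.9993243233565586 28.9333
104 None 107 None 110 None 113 None 116 None 119 (np.int64(379), np.int64(384)) 122 (np.int64(367), np.int64(392)) 125 (np.int64(363), np.int64(398)) 128 (np.int64(363), np.int64(399)) 131 (np.int64(363), np.int64(399)) 134 (np.int64(363), np.int64(399)) 137 (np.int64(363), np.int64(399)) 140 (np.int64(363), np.int64(398)) 143 (np.int64(363), np.int64(397)) 146 (np.int64(363), np.int64(397)) 149 (np.int64(363), np.int64(396)) 
pred seated disc top [362.1 118.1] [401.3 135.4] knob top [[382.4 118.2]]
pan (0.5154109001159668, -0.19435161352157593)
bin ice [[246.0, 185.0], [220.0, 193.0], [210.0, 198.0], [215.0, 216.0], [221.0, 226.0]]
```

```bash
python3 -c "
from rig import *
print(hand_in())"
```

```text
the job is handed in; nothing more can be done
None
```

The job is handed in at about 29 s of the 69 s allowed: three cubes are in the bucket, five are in the bin, the scoop is back in its tray and the lid is on the bucket, all by my own measurements, as the hand-in returned no verdict.

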